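# Charge the glaze mill with grinding stones and close its keyed lid

## Task

Pour all five grinding stones from the scoop through the wide funnel so that they drop into the clear mill jar below it, and stand the empty scoop back upright on its green board. Then put the blue lid on the funnel's rim and turn it until its orange key drops into the notch and the lid lies flat, fully home. Leave all the other things on the table where they are.

Things in the scene. Friction and masses are not known exactly. Their poses are not given: they have to be found in the camera images.
- hopper: fixed mill hopper: blue base 150 x 150 x 12 mm; on it a clear jar, 64 mm wide inside, floor 16 mm up; above it a steel funnel, 65 mm wide inside at 112 mm height, 139 mm at 172 mm, then a straight rim ring up to 190 mm (139 mm inside, 149 mm outside) with one notch. Two 12 mm posts carry the funnel. Origin: centre of the underside, on the table; z up; x points to the notch
- notch (a point): middle of the rim's notch, level with the rim's top (190 mm up), 72 mm from the hopper's axis along its +x. The notch is 26 mm wide, 18 mm deep, open at the top, with orange marks outside on both sides
- scoop: loose aluminium scoop, 0.2 kg, 155 mm long, 88 mm wide: flat floor 4 mm thick (x -60 to +60 mm), side and back walls 44 mm high, open spout towards its own -x. Stones slide out at 40 to 50 degrees of tilt. A bridge over the middle (59 to 65 mm up) carries the upright red grip. Origin: centre of the underside of the 120 mm floor, right below the grip; z up
- scoop_grip (a point): middle of the scoop's red grip, 84 mm above the scoop's origin on its z axis. The grip is 26 x 26 mm, 38 mm tall (65 to 103 mm up), its faces square to the scoop's x and y
- scoop_lip (a point): middle of the pouring edge at the spout's end: (-95, 0, 6) mm in the scoop's frame; the spout is 62 mm wide inside there, with 30 mm walls
- board: fixed green board, 170 x 130 x 6 mm, where the scoop stands at the start and belongs; origin at the centre of its underside, on the table
- rest: fixed round cork rest, 90 mm wide and 16 mm high, on which the lid lies at the start; origin at the centre of its underside
- lid: loose blue lid, 0.25 kg: disc 160 mm wide, 6 mm thick, its underside 10 mm above the origin; below it a tapering boss 10 mm deep (128 mm wide at the disc, 114 mm at its bottom: about 5 mm play in the rim). Origin: centre of the boss's underside; z up; x points to the key. Fully home, the disc lies flat on the rim and the origin is 180 mm up; with its key on the rim it sits askew
- lid_knob (a point): middle of the lid's black square knob (30 x 30 x 30 mm, 22 to 52 mm above the lid's origin, faces square to the lid's x and y), 37 mm above the lid's origin
- key (a point): point on the lid's orange key, level with the disc's underside, 72 mm from the lid's axis along its +x. The key is 18 mm wide (4 mm play each side in the notch), radius 60 to 86 mm, reaches 12 mm below the disc; an orange tab on top shows it from above
- stone0_mid (a point): the middle of a lumpy pale grinding stone, about 32 x 26 x 26 mm, 30 g; it lies in the scoop at the start, this point 13 mm above the scoop's floor
- stone1_mid (a point): the middle of a lumpy pale grinding stone, about 32 x 26 x 26 mm, 30 g; it lies in the scoop at the start, this point 13 mm above the scoop's floor
- stone2_mid (a point): the middle of a lumpy pale grinding stone, about 32 x 26 x 26 mm, 30 g; it lies in the scoop at the start, this point 13 mm above the scoop's floor
- stone3_mid (a point): the middle of a lumpy pale grinding stone, about 32 x 26 x 26 mm, 30 g; it lies in the scoop at the start, this point 13 mm above the scoop's floor
- stone4_mid (a point): the middle of a lumpy pale grinding stone, about 32 x 26 x 26 mm, 30 g; it lies in the scoop at the start, this point 13 mm above the scoop's floor
- glaze_jar: bystander: white jar with blue cap, 62 mm wide, 80 mm tall; origin at the centre of its underside; leave it where it stands
- squeeze_bottle: bystander: white bottle with red cap, 56 mm wide, 165 mm tall; origin at the centre of its underside; leave it where it stands
- mug: bystander: blue mug, 78 mm wide without its handle (at its +y), 85 mm tall; origin at the centre of its underside; leave it where it stands
- faceted_bowl: bystander: clay-coloured bowl, 120 mm wide, 55 mm tall; origin at the centre of its underside; leave it where it stands
- cone_box: bystander: closed cardboard box 70 x 50 x 45 mm; origin at the centre of its underside; leave it where it stands
- spatula: bystander: spatula lying flat, 180 mm long, along its x; origin at the centre of its underside; leave it where it stands
- tumbler: bystander: terracotta cup, 76 mm wide, 95 mm tall; origin at the centre of its underside; leave it where it stands

How it is judged (in metres and radians):
On the way, in this order (a step that is already met when the one before it is completed fails the run):
1. all five stones lie in the clear jar under the funnel (horizontal distance between each of stone0_mid, stone1_mid, stone2_mid, stone3_mid, stone4_mid and hopper below 0.034 m and z of each of stone0_mid, stone1_mid, stone2_mid, stone3_mid, stone4_mid in the frame of hopper below 0.112 m), for 0.2 s.
2. then the scoop stands upright on its green board (horizontal distance between scoop and board below 0.045 m and height (world z) of scoop between 0.003 and 0.01 m and angle between scoop's own z axis and vertical below 0.08 rad), for 0.2 s.
3. then the lid lies flat on the rim with its key in the notch (z of lid in the frame of hopper between 0.174 and 0.1835 m and angle between the z axis of lid and the z axis of hopper, either way round below 0.035 rad and horizontal distance between key and notch below 0.01 m and horizontal distance between lid and hopper below 0.01 m and angle between lid's own z axis and vertical below 0.5 rad), for 0.2 s.
At the end, for the whole second after the job is handed in: All five stones lie in the clear jar (middles under 112 mm above the table). The lid is flat on the rim (2 degrees, origin 174 to 183.5 mm above the hopper foot, 10 mm off centre), key within 10 mm of the notch. The scoop stands upright on its board within 45 mm of its centre. All at rest (all of step 1 and all of step 2 and all of step 3 and linear speed of each of scoop, lid below 0.02 m/s); the robot touches nothing.
It fails at once if one of the other loose things is shoved more than 40 mm (distance of any of glaze_jar, squeeze_bottle, mug, faceted_bowl, cone_box, spatula, tumbler from where it was at the start of the episode above 0.04 m).
It fails at once if one of the other standing things is tipped over (angle between any of glaze_jar, squeeze_bottle, mug, faceted_bowl, cone_box, tumbler's own z axis and vertical above 0.5 rad).
It also fails if it takes over 72 s, if anything falls off the work surface, if the arm or the gripper's body presses on something with over 40 N, if the wrist force passes 120 N, or if a joint passes its speed limit or range.

## Robot

A 6-joint arm with a two-finger parallel gripper is mounted at the origin on the work surface. World frame = base frame: x ahead of the robot, y to its left, z up, the work surface at z = 0. Lengths are in mm, angles in degrees, forces in N, time in s.
With the tool pointing down it reaches from about 375 to 750 mm from the base axis. Payload 9 kg.
Tool frame: the origin (TCP) lies midway between the tips of the shut fingers; the grasp point (between the pads) lies behind it (manip.tcp_to_grasp is the x of the grasp point in the tool frame, in mm); x points along the fingers, y is the direction in which the jaws open and shut, and the axes are right-handed (so a half turn about x gives the same grasp; the last joint's range is limited). The gripper opens to 85 mm and grips with 20 to 120 N. Pads are 22 mm wide; open, the fingers measure 114 mm over their backs; the gripper's body (76 mm by 85 mm) begins 54 mm behind the grasp point. The pads swing forward as they close: fully open they stand 13 mm farther back than shut.
Start: joints at [-88.791, 5.964, 5.575, 89.605, 0, 77.527], TCP at [141.93, -583.007, 192.631] pointing down, gripper open.
Joint ranges: [-171.21, 171.21], [-48.23, 106.86], [-62.78, 66.21], [-105.2, 120.99], [-86.42, 89.51], [-180, 180]. Speed limits (degrees/s): [127.2, 127.2, 147.25, 180, 180, 180].

## Interface

Orientations are given as [roll, pitch, yaw] about the fixed x, y, z axes, in that order (R = Rz(yaw) Ry(pitch) Rx(roll)).
In Python, from rig import observe, read_camera, camera_params, sign_off, manip gives the robot as it stands.
- The arm moves only by the shell command python3 -m handwheel 'ROWS' [OPENING] [FORCE]. ROWS is JSON, a list of rows, each an object of numbers: "tx", "ty", "tz": the shift along the tool's x, y, z in mm; "yaw": the turn about the tool's x in degrees. A call has exactly 8 rows; each row is the pose to reach, as a shift and turn from the pose measured when the call began, along the tool's axes at that moment; what a row does not reach only later rows make up. A row lasts 1/12 s, in which the tool goes at most 41.7 mm and 7.16 degrees, less where a joint would pass 70% of its speed; a pose out of reach is approached as far as the arm can. A call with a gripper value outside its range is refused whole. OPENING is the finger opening in mm, from 0 to 85.4, set as the call begins (- or left out, the last holds). The fingers move at their own pace and stop on an object; FORCE is the grip in N (left out, the last holds). Time passes only in rows, so rows that repeat a pose let the fingers close, or fill a call up. It gives the time, the measured TCP pose, the force and the opening at its end, in the units of the state.
- observe(): the state, without advancing time (a new reading comes with each control period).
- read_camera(name): name is "scene" or "top"; returns the picture (384x512x3 uint8, red, green, blue); there is no depth.
- camera_params(name): a dict with "mtx" (3x3 intrinsics, pixels), "dist_coeffs" ([k1, k2, p1, p2, k3] as OpenCV has them; the pictures are not rectified), "R" (3x3) and "t" (3): a world point X has camera coordinates R X + t. Camera axes: x right, y down, z forward; pixel columns grow to the right and rows downward; lengths in mm; the calibration is good to about 2 mm. A picture is of the moment at which its call begins. camera_params takes no time and is no camera call.
- sign_off(): hands the job in, once; it reports no verdict.
The state is a dict: "time": time; "qpos": joint angles; "joint_vel": joint speeds; "tau": joint torques, N m; "ee_pos": TCP position; "tool_rot": TCP orientation; "wrist_force": force on the tool from outside, world axes, zero at the start; "ft_torque": the same for the moment, N m; "width": finger opening in mm.
Only numpy, scipy, OpenCV 4.12 (cv2) and the standard library are available. Lean on these libraries where they do the work, as an engineer would, in place of code of your own. Each camera call takes 0.05 s, during which the arm holds its last target.

## Working session

There is one attempt and no reset: what is moved stays moved. The work goes in short steps, Python scripts to look and compute and a shell command to move; the robot and the scene stay as the last step left them, time stands still between calls to the robot, and variables do not carry over. Pictures are saved under pics/ and viewed, and the job is handed in when it is done.

```bash
ls -la; mkdir -p pics; cat > h.py <<'E'
import numpy as np, cv2
from rig import observe, read_camera, camera_params, manip
def shot(n,f):
    im=read_camera(n); cv2.imwrite(f'pics/{f}.png',cv2.cvtColor(im,cv2.COLOR_RGB2BGR)); np.save(f'pics/{f}.npy',im); return im
def ray(n,uv):
    c=camera_params(n); K=np.array(c['mtx']);d=np.array(c['dist_coeffs']);R=np.array(c['R']);t=np.array(c['t']).ravel()
    p=cv2.undistortPoints(np.array(uv,float).reshape(-1,1,2),K,d).reshape(-1,2)
    D=np.c_[p,np.ones(len(p))]@R; return -R.T@t, D
def onz(n,uv,z):
    C,D=ray(n,uv); return C+D*((z-C[2])/D[:,2])[:,None]
def proj(n,X):
    c=camera_params(n); R=np.array(c['R']); 
    return cv2.projectPoints(np.array(X,float).reshape(-1,3),cv2.Rodrigues(R)[0],np.array(c['t'],float).reshape(3,1),np.array(c['mtx']),np.array(c['dist_coeffs']))[0].reshape(-1,2)
E
python3 - <<'E'
from h import *
print(observe()); print({k:getattr(manip,k) for k in dir(manip) if k[0]!='_'})
for n in('scene','top'):
    im=shot(n,n+'0'); im=cv2.imread(f'pics/{n}0.png'); cv2.imwrite(f'pics/{n}0b.png',cv2.resize(im,(800,600),interpolation=cv2.INTER_CUBIC))
    C,D=ray(n,[[256,192]]); print(n,C,D)
E
```

```text
total 12
drwxr-xr-x  3 agent agent 4096 Dec  6 20:53 .
drwxr-xr-x 23 root  root  4096 Dec  6 20:53 ..
drwxr-xr-x  2 agent agent 4096 Dec  6 20:53 pics
{'time': 0.0, 'qpos': array([-8.87906744e+01,  5.99889870e+00,  5.52408784e+00,  8.96031142e+01,
        1.39851463e-03,  7.75257046e+01]), 'joint_vel': array([ 0.07281566, -0.09268658, -0.00595107,  0.01044017, -0.00305955,
        0.03474926]), 'tau': array([-3.51175195e-04, -5.56933987e+01,  5.03648221e+01,  1.68823160e-02,
       -3.53732466e-04,  2.14905832e-06]), 'ee_pos': array([ 141.93514429, -582.5679837 ,  191.79094552]), 'tool_rot': array([-103.50246732,   89.92206241,   90.18115273]), 'wrist_force': array([ 0.33378147,  0.46492765, -0.87783999]), 'ft_torque': array([-0.01093819, -0.01367645,  0.01036534]), 'width': 85.44964113431692}
{'MotionError': <class 'rig.MotionError'>, 'tcp_to_grasp': -18.700000000000003}
scene [1379.31572836 -496.07308032 1206.6743075 ] [[-0.54947496  0.35879509 -0.75461752]]
top [ 484.590684      5.04242074 1496.77012385] [[ 0.0665794  -0.01004402 -0.99773129]]
```

View pics/top0b.png

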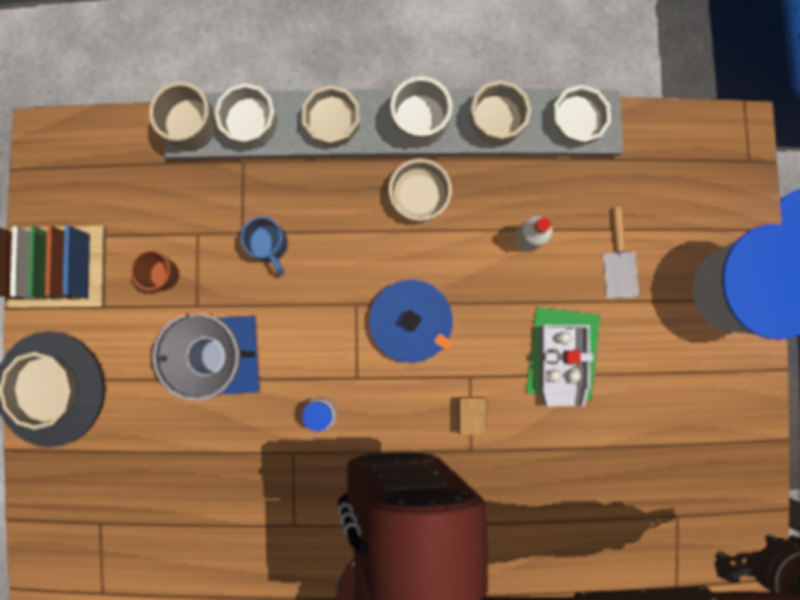

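View pics/scene0b.png

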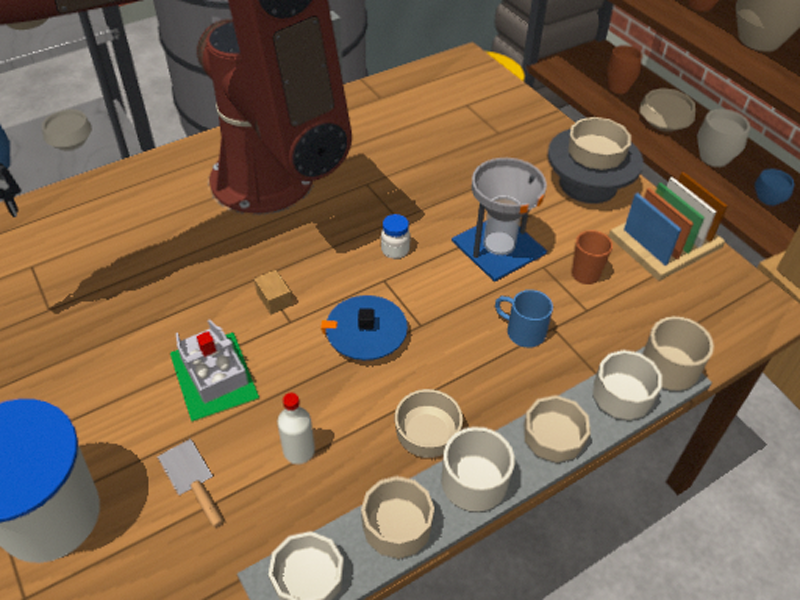

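```bash
python3 - <<'E'
from h import *
t=cv2.imread('pics/top0.png'); s=cv2.imread('pics/scene0.png')
z=lambda im,x0,y0,w,h:cv2.resize(im[y0:y0+h,x0:x0+w],(390,290),interpolation=cv2.INTER_CUBIC)
a=np.vstack([np.hstack([z(t,325,190,74,55),z(t,90,190,80,60)]),np.hstack([z(s,100,195,74,55),z(s,285,95,80,60)])])
cv2.imwrite('pics/z0.png',a)
E
```

```text
(no output)
```

View pics/z0.png

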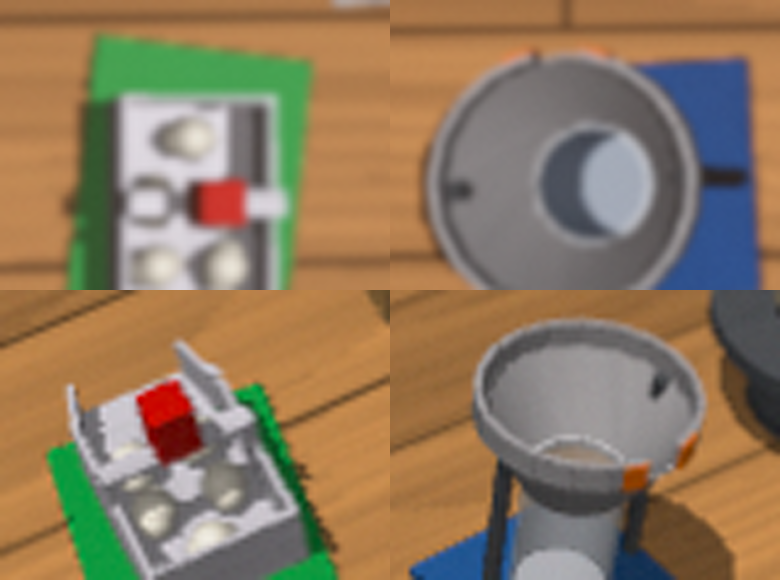

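```bash
cat > m.py <<'E'
from h import *
import sys
def blobs(im,lo,hi,amin=15):
    hsv=cv2.cvtColor(im,cv2.COLOR_RGB2HSV); m=cv2.inRange(hsv,np.array(lo),np.array(hi))
    n,l,st,c=cv2.connectedComponentsWithStats(m)
    return m,[(st[i].tolist(),c[i].round(1).tolist()) for i in range(1,n) if st[i][4]>=amin]
if __name__=='__main__':
    for n in('top','scene'):
        im=np.load(f'pics/{n}0.npy')
        for nm,lo,hi,a in(('red',(0,170,90),(6,255,255),8),('orange',(8,215,200),(16,255,255),3),('green',(55,150,60),(75,255,255),50),('blue',(104,150,60),(116,255,255),100),('black',(0,0,0),(179,255,45),15)):
            print(n,nm,blobs(im,lo,hi,a)[1][:14])
E
python3 m.py
```

```text
top red [([343, 139, 10, 9, 56], [347.4, 143.3]), ([362, 225, 9, 7, 61], [366.1, 228.0])]
top orange []
top green []
top blue [([501, 0, 11, 62, 447], [507.5, 24.7]), ([463, 122, 49, 94, 3239], [491.0, 176.1]), ([238, 181, 50, 50, 1734], [261.9, 204.9]), ([144, 204, 19, 20, 230], [155.7, 212.2]), ([145, 229, 20, 22, 261], [156.8, 240.8]), ([194, 258, 18, 17, 241], [202.5, 266.0])]
top black [([454, 0, 58, 93, 3412], [483.0, 37.7]), ([216, 290, 89, 94, 3043], [250.7, 319.8]), ([507, 321, 5, 18, 80], [509.0, 329.5]), ([218, 324, 6, 5, 19], [220.3, 326.1]), ([220, 330, 6, 6, 23], [222.3, 332.4]), ([309, 344, 203, 40, 1791], [464.2, 369.9])]
scene red [([126, 213, 12, 15, 111], [131.5, 219.5]), ([181, 251, 10, 11, 90], [185.7, 256.1])]
scene orange [([205, 205, 10, 5, 40], [209.6, 207.4])]
scene green [([109, 213, 57, 56, 766], [135.1, 248.9])]
scene blue [([245, 137, 16, 14, 186], [252.6, 143.7]), ([289, 143, 60, 37, 815], [319.4, 162.0]), ([209, 190, 51, 40, 1485], [234.7, 209.9]), ([0, 256, 49, 78, 3030], [20.7, 290.8])]
scene black [([0, 0, 99, 101, 1584], [69.2, 40.3]), ([119, 0, 13, 4, 32], [125.9, 1.1]), ([166, 0, 34, 12, 298], [181.7, 4.5]), ([339, 0, 11, 41, 212], [343.9, 19.8]), ([380, 0, 12, 27, 181], [385.7, 12.6]), ([463, 0, 7, 6, 18], [466.2, 1.8]), ([457, 5, 11, 7, 17], [461.5, 7.7]), ([174, 10, 36, 63, 237], [190.7, 32.6]), ([219, 13, 16, 23, 65], [227.1, 26.4]), ([177, 14, 22, 16, 67], [187.4, 22.7]), ([103, 26, 29, 22, 81], [117.1, 39.3]), ([499, 29, 8, 7, 16], [502.6, 32.2]), ([196, 41, 5, 9, 15], [198.4, 44.3]), ([337, 47, 5, 9, 30], [339.0, 50.8])]
```

```bash
cat > m2.py <<'E'
from m import *
def circ(P):
    A=np.c_[2*P[:,:2],np.ones(len(P))]; s=np.linalg.lstsq(A,(P[:,:2]**2).sum(1),rcond=None)[0]
    return s[:2],np.sqrt(s[2]+s[:2]@s[:2])
def big(m):
    c=max(cv2.findContours(m,cv2.RETR_EXTERNAL,cv2.CHAIN_APPROX_NONE)[0],key=cv2.contourArea); return c
if __name__=='__main__':
    T=np.load('pics/top0.npy');S=np.load('pics/scene0.npy')
    for n,im in(('top',T),('scene',S)):
        hsv=cv2.cvtColor(im,cv2.COLOR_RGB2HSV)
        # lid
        m=cv2.inRange(hsv,(100,120,50),(120,255,255))
        r=np.zeros_like(m)
        if n=='top': r[175:240,230:295]=1
        else: r[185:235,200:265]=1
        c=cv2.convexHull(big(m*r)); P=onz(n,c.reshape(-1,2),31); print(n,'lid',circ(P))
        m=cv2.inRange(hsv,(5,180,150),(18,255,255))*r; ys,xs=np.nonzero(m); print(' key',xs.mean(),ys.mean(),len(xs),onz(n,[[xs.mean(),ys.mean()]],32))
        m=cv2.inRange(hsv,(0,0,0),(179,255,60))*r; ys,xs=np.nonzero(m); print(' knob',xs.mean(),ys.mean(),len(xs),onz(n,[[xs.mean(),ys.mean()]],66))
        m=cv2.inRange(hsv,(45,100,60),(80,255,255)); c=cv2.convexHull(big(m)); a=cv2.approxPolyDP(c,4,True).reshape(-1,2); print(' board',onz(n,a,6)[:,:2].round(1).tolist())
        m=cv2.inRange(hsv,(0,200,90),(5,255,255));
        r=np.zeros_like(m)
        if n=='top': r[215:245,345:390]=1
        else: r[205:235,115:150]=1
        c=big(m*r).reshape(-1,2); print(' red',c.mean(0),onz(n,[c.mean(0)],107),'rectlike',onz(n,cv2.boxPoints(cv2.minAreaRect(c)),109)[:,:2].round(1).tolist())
        r=np.zeros_like(m)
        if n=='top': r[190:220,95:160]=1
        else: r[120:150,310:370]=1
        m=cv2.inRange(hsv,(3,150,120),(20,255,255))*r
        print('hopper orange',blobs(im,(3,190,170),(20,255,255),3)[1])
    C,D=ray('scene',[[131.5,215]]);
E
python3 m2.py; python3 - <<'E'
from h import *
T=cv2.imread('pics/top0.png'); z=cv2.resize(T[180:265,85:185],None,fx=8,fy=7,interpolation=cv2.INTER_NEAREST)
cv2.imwrite('pics/hz.png',z)
z=cv2.resize(T[195:265,325:400],None,fx=8,fy=8,interpolation=cv2.INTER_CUBIC)
cv2.imwrite('pics/sz.png',z)
E
```

```text
top lid (array([543.16106598, -28.34966798]), np.float64(76.54840417072349))
 key 283.9428571428571 218.77142857142857 35 [[501.62329591 -91.89342967  32.        ]]
 knob 262.1566265060241 204.95180722891567 83 [[542.138034   -26.82220907  66.        ]]
 board [[549.0, -399.7], [475.6, -388.4], [401.9, -256.8], [562.8, -275.3]]
 red [364. 226.] [[ 476.98325843 -315.19941009  107.        ]] rectlike [[477.0, -314.7], [477.0, -314.7], [477.0, -314.7], [477.0, -314.7]]
hopper orange [([348, 140, 4, 4, 5], [349.8, 141.2]), ([280, 216, 8, 7, 26], [283.5, 218.7])]
scene lid (array([545.89588349, -29.6559769 ]), np.float64(79.29730465808066))
 key 209.32142857142858 207.69642857142858 56 [[504.37998846 -92.9302108   32.        ]]
 knob 234.5801526717557 205.46564885496184 131 [[560.87670591 -36.28543121  66.        ]]
 board [[407.5, -253.8], [570.8, -276.1], [555.9, -400.1], [387.7, -377.4]]
 red [131.58333333 219.5       ] [[ 485.49098675 -325.69812848  107.        ]] rectlike [[461.6, -333.9], [464.4, -310.4], [512.0, -317.8], [509.2, -340.8]]
hopper orange [([317, 38, 3, 3, 3], [318.0, 39.0]), ([326, 45, 3, 3, 3], [327.0, 46.0]), ([205, 205, 11, 6, 45], [209.6, 207.3]), ([181, 251, 7, 5, 8], [183.6, 252.2])]
```

View pics/hz.png

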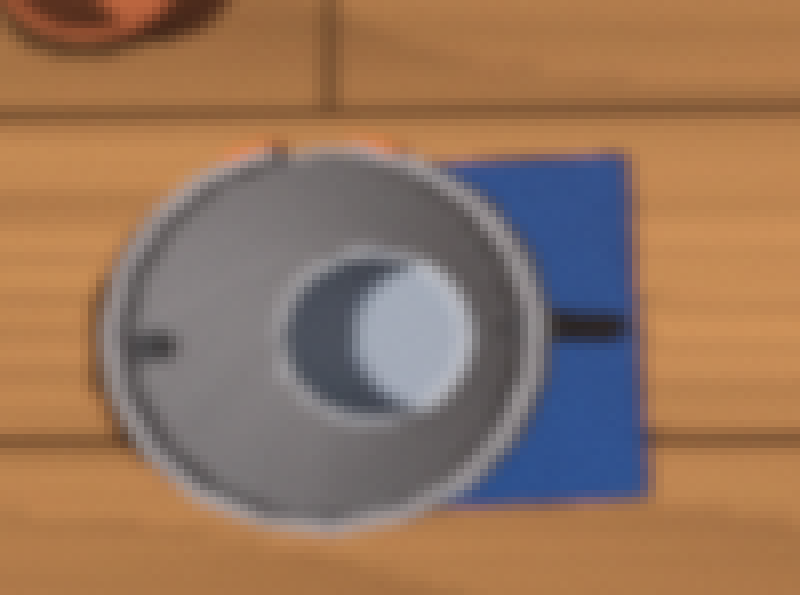

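View pics/sz.png

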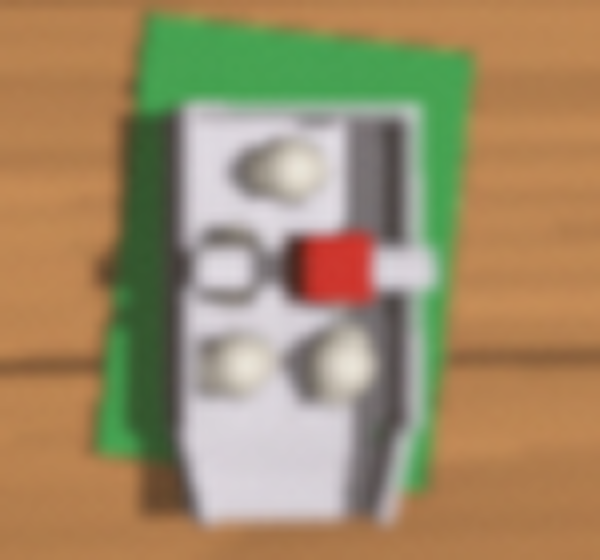

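```bash
cat > m3.py <<'E'
from m2 import *
from scipy.optimize import least_squares
def fixc(P,R):
    f=lambda c:np.hypot(P[:,0]-c[0],P[:,1]-c[1])-R
    r=least_squares(f,P[:,:2].mean(0),loss='soft_l1',f_scale=2); return r.x.round(1),np.abs(r.fun).mean().round(2)
def rim(n,im,box):
    hsv=cv2.cvtColor(im,cv2.COLOR_RGB2HSV); m=cv2.inRange(hsv,(0,0,50),(179,75,255)); x0,y0,x1,y1=box
    r=np.zeros_like(m); r[y0:y1,x0:x1]=255; m&=r; c=big(m).reshape(-1,2); P=onz(n,c+0.0,190); return c,P
if __name__=='__main__':
    T=np.load('pics/top0.npy');S=np.load('pics/scene0.npy')
    for n,im,box in(('top',T,(90,195,160,262)),('scene',S,(295,98,356,150))):
        c,P=rim(n,im,box); C,_=ray(n,[[0,0]])
        ctr=P[:,:2].mean(0)
        for _ in range(3):
            v=P[:,:2]-ctr; far=(v@(ctr-C[:2])/np.linalg.norm(ctr-C[:2]))>(0 if n=='scene' else -10)
            rr=np.hypot(*v.T); sel=far&(abs(rr-74.5)<10); ctr,e=fixc(P[sel],74.5)
        print(n,ctr,e,sel.sum())
    L=None
    for n,im in(('top',T),('scene',S)):
        hsv=cv2.cvtColor(im,cv2.COLOR_RGB2HSV); m=cv2.inRange(hsv,(100,120,50),(120,255,255)); r=np.zeros_like(m)
        if n=='top': r[175:240,230:295]=1
        else: r[185:235,200:265]=1
        c=big(m*r).reshape(-1,2); print(n,'lid r80',fixc(onz(n,c,31),80))
        print(n,'basis: grip',onz('top',[[366.5,228.0]],109) if n=='top' else '')
    print('scoop back wall',onz('top',[[347.9,207.8],[377.3,207.8]],50), 'spout', onz('top',[[350,259.8],[374.2,260.2]],20))
    print('walls L', onz('top',[[347.8,209],[347.8,247]],50))
    print('notch marks top', onz('top',[[85+240/8,180+153/7],[85+385/8,180+146/7]],185))
E
python3 m3.py
python3 - <<'E'
from h import *
s=cv2.imread('pics/scene0.png')
cv2.imwrite('pics/s2.png',np.hstack([cv2.resize(s[200:265,105:170],(400,400),interpolation=cv2.INTER_NEAREST),cv2.resize(s[98:148,300:350],(400,400),interpolation=cv2.INTER_NEAREST)]))
E
```

```text
top [479.3 344.2] 1.2 84
scene [482.3 343.1] 0.99 56
top lid r80 (array([545.6, -26.2]), np.float64(5.91))
top basis: grip [[ 471.19190526 -321.85901664  109.        ]]
scene lid r80 (array([546.3, -28.8]), np.float64(3.48))
scene basis: grip 
scoop back wall [[ 531.273471   -281.06317354   50.        ]
 [ 530.06223348 -369.90835018   50.        ]] spout [[ 375.45806744 -290.46014458   20.        ]
 [ 372.58383191 -364.76418248   20.        ]]
walls L [[ 527.7241839  -280.68469052   50.        ]
 [ 415.53264921 -278.49179981   50.        ]]
notch marks top [[549.64363716 372.21694599 185.        ]
 [551.87299482 322.35408621 185.        ]]
```

View pics/s2.png

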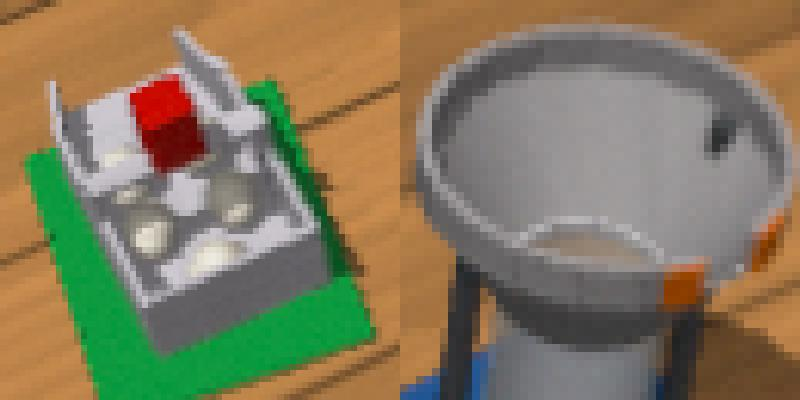

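```bash
python3 - <<'E'
from m3 import *
b=onz('top',[[85+630/8,180+157/7],[85+648/8,180+495/7]],12); v=b[0]-b[1]; print('base edge',b[:,:2],np.linalg.norm(v),np.degrees(np.arctan2(v[1],v[0])))
print('grip scene',onz('scene',[[131.5,216.6]],109))
print('marks scene',onz('scene',[[335.5,133.6],[345.9,128.2]],181))
# two-ray
C1,D1=ray('top',[[366.7,228.2]]);C2,D2=ray('scene',[[131.5,216.6]])
A=np.c_[D1[0],-D2[0]]; s=np.linalg.lstsq(A,C2-C1,rcond=None)[0]; print(C1+D1[0]*s[0],C2+D2[0]*s[1])
# lid: knob centre scene/top top-face at z 68
T=np.load('pics/top0.npy');hsv=cv2.cvtColor(T,cv2.COLOR_RGB2HSV)
for z in(50,68):
  m=cv2.inRange(hsv,(0,0,0),(179,255,75)); r=np.zeros_like(m); r[190:220,250:275]=1
  c=big(m*r); R=cv2.minAreaRect(c); print('knob',R,onz('top',[R[0]],z)); P=onz('top',cv2.boxPoints(R),z); v=np.diff(P[:,:2],axis=0); print(np.linalg.norm(v,axis=1),np.degrees(np.arctan2(v[:,1],v[:,0])))
S=np.load('pics/scene0.npy')
a=[cv2.resize(cv2.cvtColor(x,cv2.COLOR_RGB2BGR),(400,400),interpolation=cv2.INTER_NEAREST) for x in(T[180:230,240:290],S[185:235,203:253])]
cv2.imwrite('pics/lz.png',np.hstack(a))
E
```

```text
base edge [[555.06174014 269.91185277]
 [409.18859208 263.55811628]] 146.01145603908543 2.4940322049564485
grip scene [[ 477.38843142 -322.20353176  109.        ]]
marks scene [[556.93860031 326.21224385 181.        ]
 [553.8537905  369.65884405 181.        ]]
[ 470.55290231 -323.85627498  102.94132493] [ 471.87266246 -321.14022626  102.28713312]
knob ((261.88458251953125, 204.9230499267578), (10.261953353881836, 10.53930377960205), 33.6900634765625) [[542.87520156 -26.379773    50.        ]]
[31.01949529 30.18240462 31.00600924] [ -34.32888368 -124.38042084  145.60385276]
knob ((261.88458251953125, 204.9230499267578), (10.261953353881836, 10.53930377960205), 33.6900634765625) [[542.15005435 -25.98883357  68.        ]]
[30.63356604 29.80689003 30.62024777] [ -34.32888368 -124.38042084  145.60385276]
```

View pics/lz.png

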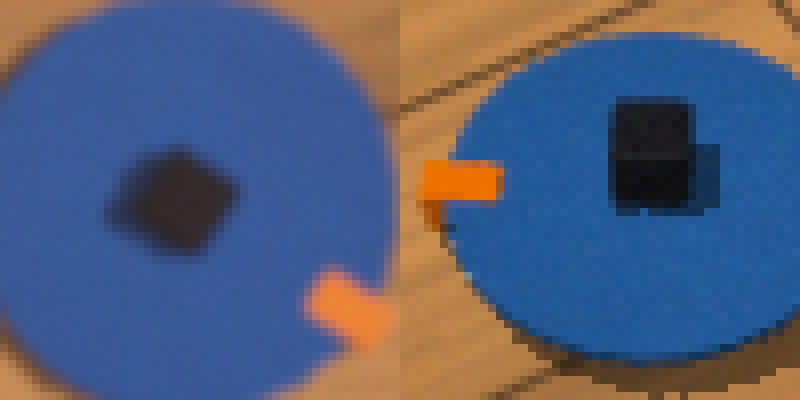

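```bash
cat > go.py <<'E'
from h import *
from scipy.spatial.transform import Rotation as Ro
import sys
def st():
    o=observe(); R=Ro.from_euler('xyz',o['tool_rot'],degrees=True).as_matrix(); return o,np.array(o['ee_pos']),R
def to(x,y,z,ja=None):
    """shift in tool axes to TCP target; ja= desired world angle of jaw axis (mod 180)"""
    o,p,R=st(); d=R.T@(np.array([x,y,z])-p); a=np.degrees(np.arctan2(R[1,1],R[0,1]))
    out={'t':o['time'],'q6':o['qpos'][5].round(1),'d':d.round(1).tolist(),'jaw':a.round(1)}
    if ja is not None:
        # tool x is down: + turn about tool x = - world yaw
        out['yaw']=round(float(-(((ja-a)+90)%180-90)),1)
    print(out)
if __name__=='__main__':
    o,p,R=st(); print('t',round(o['time'],2),'tcp',p.round(1),'toolx',R[:,0].round(3),'q',o['qpos'].round(1),'F',o['wrist_force'].round(1),'w',round(o['width'],1))
    a=[float(v) for v in sys.argv[1:]]
    if a: to(*a)
E
python3 go.py 472 -322.5 140 89
```

```text
t 0.1 tcp [ 141.9 -582.6  191.9] toolx [-0.     0.001 -1.   ] q [-88.8   6.    5.5  89.6  -0.   77.5] F [-0.3 -0.8  0.5] w 85.7
{'t': 0.1, 'q6': np.float64(77.5), 'd': [52.2, -174.6, -382.2], 'jaw': np.float64(-76.3), 'yaw': 14.7}
```

```bash
python3 -m handwheel '[{"tx":2,"ty":-14,"tz":-30,"yaw":-7},{"tx":4,"ty":-28,"tz":-60,"yaw":-14},{"tx":6,"ty":-42,"tz":-90,"yaw":-21},{"tx":8,"ty":-56,"tz":-120,"yaw":-28},{"tx":10,"ty":-70,"tz":-150,"yaw":-35},{"tx":12,"ty":-84,"tz":-180,"yaw":-42},{"tx":14,"ty":-98,"tz":-210,"yaw":-49},{"tx":16,"ty":-112,"tz":-240,"yaw":-56}]' 85; python3 go.py 472 -322.5 140 89
```

```text
time: 0.77
ee_pos: [349.6, -415.6, 175.7]
tool_rot: [-152.4, 89.9, 97.7]
wrist_force: [0.2, -0.1, -0.0]
width: 85.2
t 0.77 tcp [ 349.6 -415.6  175.7] toolx [-0.     0.002 -1.   ] q [-63.8  -4.   -6.3  87.8   0.   46.2] F [ 0.2 -0.1 -0. ] w 85.2
{'t': 0.7667, 'q6': np.float64(46.2), 'd': [35.8, 83.2, -129.3], 'jaw': np.float64(-20.0), 'yaw': 71.0}
```

```bash
python3 -m handwheel '[{"tx":4,"ty":10,"tz":-16,"yaw":-7},{"tx":8,"ty":20,"tz":-32,"yaw":-14},{"tx":12,"ty":30,"tz":-48,"yaw":-21},{"tx":16,"ty":40,"tz":-64,"yaw":-28},{"tx":20,"ty":50,"tz":-80,"yaw":-35},{"tx":24,"ty":60,"tz":-96,"yaw":-42},{"tx":28,"ty":72,"tz":-112,"yaw":-49},{"tx":32,"ty":83,"tz":-129,"yaw":-56}]' 85; python3 go.py 472 -322.5 140 89
```

```text
time: 1.43
ee_pos: [472.2, -322.0, 143.2]
tool_rot: [161.8, 89.9, 108.1]
wrist_force: [0.0, -1.0, 0.2]
width: 85.2
t 1.43 tcp [ 472.2 -322.   143.2] toolx [-0.001  0.002 -1.   ] q [-47.4   0.9  -4.8  84.4   0.1   6.2] F [ 0.  -1.   0.2] w 85.2
{'t': 1.4333, 'q6': np.float64(6.2), 'd': [3.2, -0.5, 0.3], 'jaw': np.float64(36.4), 'yaw': -52.6}
```

```bash
python3 go.py 472 -322.5 120 89; python3 -m handwheel '[{"yaw":-7},{"yaw":-14},{"yaw":-21},{"yaw":-28},{"yaw":-35},{"yaw":-42},{"yaw":-49},{"yaw":-54}]' 85; python3 go.py 472 -322.5 77 89; python3 - <<'E'
from h import *
a=shot('top','t1');b=shot('scene','s1')
cv2.imwrite('pics/v1.png',np.hstack([cv2.resize(cv2.cvtColor(x,cv2.COLOR_RGB2BGR),(400,400),interpolation=cv2.INTER_CUBIC) for x in(a[190:270,330:410],b[180:280,80:180])]))
E
```

```text
t 1.43 tcp [ 472.2 -322.   143.2] toolx [-0.001  0.002 -1.   ] q [-47.4   0.9  -4.8  84.4   0.1   6.2] F [ 0.  -1.   0.2] w 85.2
{'t': 1.4333, 'q6': np.float64(6.2), 'd': [23.2, -0.5, 0.4], 'jaw': np.float64(36.4), 'yaw': -52.6}
t 1.43 tcp [ 472.2 -322.   143.2] toolx [-0.001  0.002 -1.   ] q [-47.4   0.9  -4.8  84.4   0.1   6.2] F [ 0.  -1.   0.2] w 85.2
{'t': 1.4333, 'q6': np.float64(6.2), 'd': [66.2, -0.5, 0.4], 'jaw': np.float64(36.4), 'yaw': -52.6}validation failed for argument at $[0]...
```

View pics/v1.png

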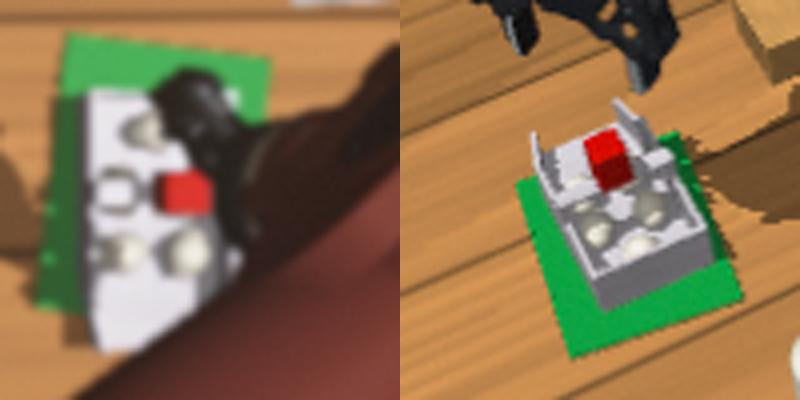

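```bash
python3 -m handwheel '[{"tx":0,"ty":0,"tz":0,"yaw":-7},{"tx":0,"ty":0,"tz":0,"yaw":-14},{"tx":0,"ty":0,"tz":0,"yaw":-21},{"tx":0,"ty":0,"tz":0,"yaw":-28},{"tx":0,"ty":0,"tz":0,"yaw":-35},{"tx":0,"ty":0,"tz":0,"yaw":-42},{"tx":0,"ty":0,"tz":0,"yaw":-49},{"tx":0,"ty":0,"tz":0,"yaw":-53}]' 85; python3 go.py 472 -322.5 77 89; python3 - <<'E'
from h import *
a=shot('top','t1');b=shot('scene','s1')
print(proj('scene',[[472,-322,143],[472,-365,156],[472,-280,156],[472,-322.5,109]]))
cv2.imwrite('pics/v1.png',np.hstack([cv2.resize(cv2.cvtColor(x,cv2.COLOR_RGB2BGR),(400,400),interpolation=cv2.INTER_CUBIC) for x in(a[190:270,330:410],b[180:260,90:170])]))
E
```

```text
time: 2.2
ee_pos: [472.3, -320.8, 142.4]
tool_rot: [112.9, 89.8, 112.5]
wrist_force: [0.4, -0.3, -0.1]
width: 85.0
t 2.2 tcp [ 472.3 -320.8  142.4] toolx [-0.002  0.004 -1.   ] q [-47.4   0.9  -4.9  84.4   0.1 -47. ] F [ 0.4 -0.3 -0.1] w 85.0
{'t': 2.2, 'q6': np.float64(-47.0), 'd': [65.4, -1.9, -0.2], 'jaw': np.float64(89.6), 'yaw': 0.6}
[[128.71583    207.64133344]
 [113.17139568 210.93185998]
 [142.00264298 198.62245467]
 [130.66184264 215.35052887]]
```

View pics/v1.png

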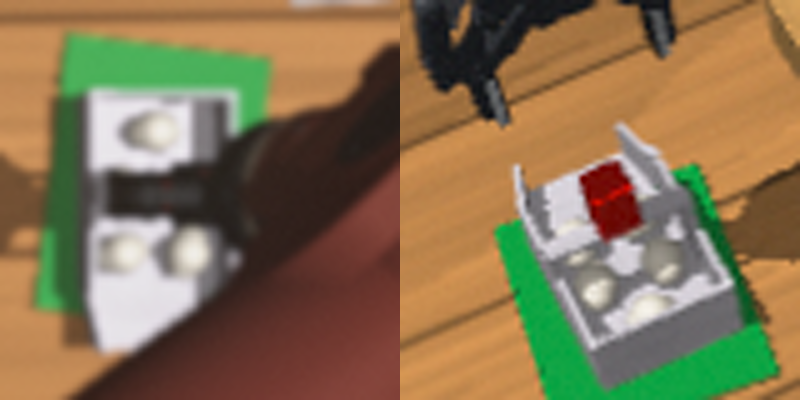

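```bash
python3 - <<'E'
from h import *
print(proj('top',[[472,-321,155],[472,-278,156],[472,-278,176],[472,-363,156]]))
C1,D1=ray('scene',[[111.2,204.5],[143.8,191.3]])
for y,D in((-363,D1[0]),(-278,D1[1])):
    s=(y-C1[1])/D[1]; print(C1+D*s)
a=cv2.imread('pics/t1.png');b=cv2.imread('pics/s1.png')
cv2.imwrite('pics/v2.png',np.hstack([cv2.resize(x,(400,400),interpolation=cv2.INTER_NEAREST) for x in(a[210:250,340:380],b[180:220,105:145])]))
E
```

```text
[[370.05331956 227.80466691]
 [354.75635405 228.07327694]
 [356.29632917 228.11678302]
 [385.04393839 227.53523661]]
[ 459.15405868 -363.          168.84653395]
[ 502.35185833 -278.          215.5316572 ]
```

View pics/v2.png

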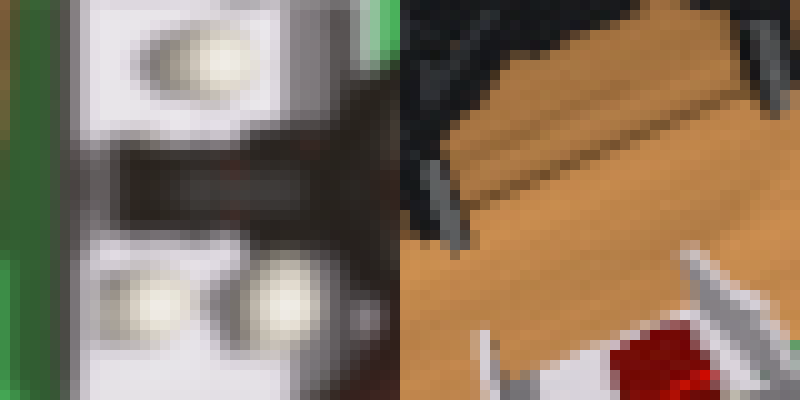

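```bash
python3 -m handwheel '[{"tx":5,"ty":-1,"tz":0,"yaw":0},{"tx":10,"ty":-1,"tz":0,"yaw":0},{"tx":15,"ty":-2,"tz":0,"yaw":0},{"tx":20,"ty":-2,"tz":0,"yaw":0},{"tx":25,"ty":-2,"tz":0,"yaw":0},{"tx":32,"ty":-2,"tz":0,"yaw":0},{"tx":38,"ty":-2,"tz":0,"yaw":0},{"tx":43,"ty":-2,"tz":0,"yaw":0}]' 85; python3 go.py 472 -322.5 77 89; python3 - <<'E'
from h import *
b=shot('scene','s2')[:,:,::-1]
cv2.imwrite('pics/v3.png',np.hstack([cv2.resize(x,(600,600),interpolation=cv2.INTER_NEAREST) for x in(b[185:245,100:160],)]))
E
```

```text
time: 2.97
ee_pos: [472.0, -322.4, 98.4]
tool_rot: [115.6, 89.7, 114.9]
wrist_force: [-0.3, -0.4, 0.1]
width: 85.2
t 2.97 tcp [ 472.  -322.4   98.4] toolx [-0.002  0.004 -1.   ] q [-47.5   1.5  -8.8  79.9   0.1 -46.8] F [-0.3 -0.4  0.1] w 85.2
{'t': 2.9667, 'q6': np.float64(-46.8), 'd': [21.4, -0.2, -0.0], 'jaw': np.float64(89.3), 'yaw': 0.3}
```

View pics/v3.png

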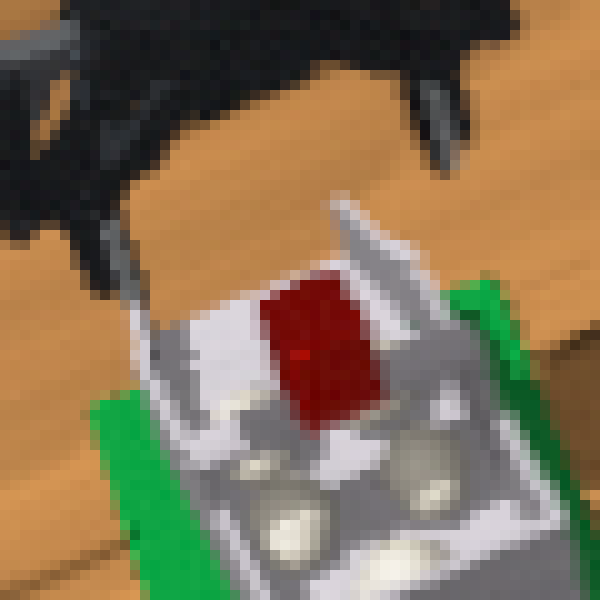

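```bash
python3 -m handwheel '[{"tx":3,"ty":0,"tz":0,"yaw":0},{"tx":6,"ty":0,"tz":0,"yaw":0},{"tx":9,"ty":0,"tz":0,"yaw":0},{"tx":12,"ty":0,"tz":0,"yaw":0},{"tx":15,"ty":0,"tz":0,"yaw":0},{"tx":18,"ty":0,"tz":0,"yaw":0},{"tx":21,"ty":0,"tz":0,"yaw":0},{"tx":21,"ty":0,"tz":0,"yaw":0}]' 45; python3 go.py 472 -322.5 77 89; python3 - <<'E'
from h import *
b=shot('scene','s3')[:,:,::-1]
cv2.imwrite('pics/v4.png',np.hstack([cv2.resize(x,(600,600),interpolation=cv2.INTER_NEAREST) for x in(b[185:245,100:160],)]))
E
```

```text
time: 3.68
ee_pos: [471.4, -321.7, 75.7]
tool_rot: [121.0, 89.6, 120.3]
wrist_force: [-0.3, -0.1, -0.4]
width: 44.8
t 3.68 tcp [ 471.4 -321.7   75.7] toolx [-0.003  0.006 -1.   ] q [-47.5   2.  -10.7  77.7   0.1 -46.8] F [-0.3 -0.1 -0.4] w 44.8
{'t': 3.6833, 'q6': np.float64(-46.8), 'd': [-1.3, -0.8, 0.6], 'jaw': np.float64(89.3), 'yaw': 0.3}
```

View pics/v4.png

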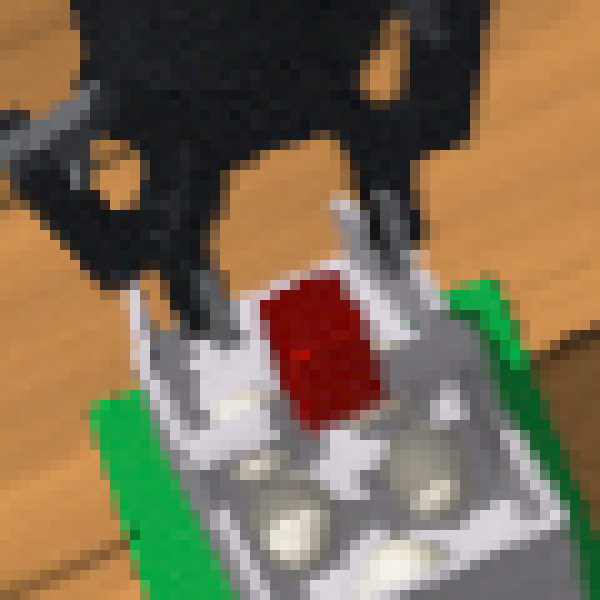

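```bash
python3 - <<'E'
from h import *
for z in(80,95,110): print(z,proj('scene',[[482,-344,z],[482,-299,z],[460,-344,z]]).round(1).tolist())
# grip corners predicted, scoop at 472,-322.5
print('grip',proj('scene',[[472+a,-322.5+b,z] for z in(109,71) for a in(13,-13) for b in(13,-13)]).round(1).tolist())
print('bridge top',proj('scene',[[472,-322.5+b,71] for b in(44,-44)]).round(1).tolist())
b=shot('top','t3')[:,:,::-1]
cv2.imwrite('pics/v5.png',cv2.resize(b[195:265,330:400],(600,600),interpolation=cv2.INTER_NEAREST))
E
```

```text
80 [[126.7, 227.1], [141.4, 220.7], [123.8, 221.9]]
95 [[125.8, 223.9], [140.6, 217.4], [122.8, 218.6]]
110 [[124.8, 220.7], [139.7, 214.1], [121.9, 215.3]]
grip [[136.7, 216.6], [128.1, 220.4], [133.1, 210.4], [124.6, 214.1], [138.9, 224.8], [130.5, 228.5], [135.4, 218.7], [127.0, 222.3]]
bridge top [[147.0, 217.3], [118.6, 229.9]]
```

View pics/v5.png

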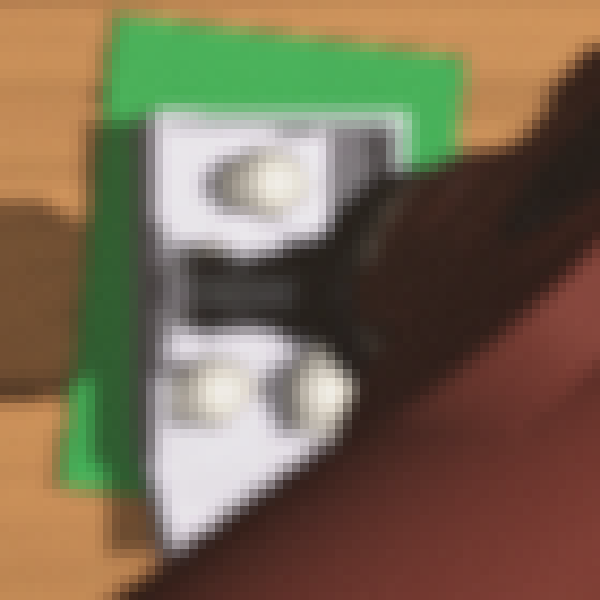

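```bash
python3 -m handwheel '[{"tx":1,"ty":-1,"tz":-1,"yaw":0},{"tx":2,"ty":-1,"tz":-2,"yaw":0},{"tx":3,"ty":-1,"tz":-2,"yaw":0},{"tx":4,"ty":-1,"tz":-2,"yaw":0},{"tx":5,"ty":-1,"tz":-2,"yaw":0},{"tx":6,"ty":-1,"tz":-2,"yaw":0},{"tx":7,"ty":-1,"tz":-2,"yaw":0},{"tx":7,"ty":-1,"tz":-2,"yaw":0}]' 45; python3 go.py 472 -322.5 77 89; python3 - <<'E'
from h import *
b=shot('scene','s4')[:,:,::-1]
cv2.imwrite('pics/v6.png',np.hstack([cv2.resize(x,(600,600),interpolation=cv2.INTER_CUBIC) for x in(b[200:240,110:150],)]))
E
```

```text
time: 4.45
ee_pos: [469.5, -322.7, 69.1]
tool_rot: [119.8, 89.6, 119.2]
wrist_force: [-0.4, 0.4, -0.1]
width: 45.2
t 4.45 tcp [ 469.5 -322.7   69.1] toolx [-0.003  0.005 -1.   ] q [-47.7   2.  -11.4  76.9   0.1 -47. ] F [-0.4  0.4 -0.1] w 45.2
{'t': 4.45, 'q6': np.float64(-47.0), 'd': [-7.9, 0.2, 2.5], 'jaw': np.float64(89.3), 'yaw': 0.3}
```

View pics/v6.png

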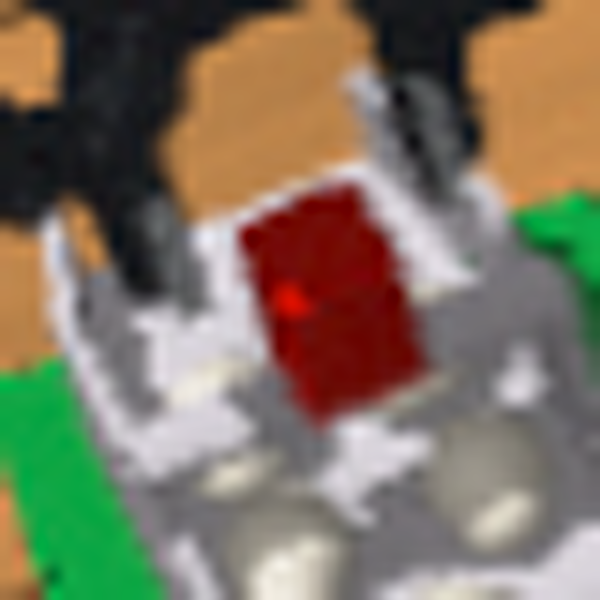

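```bash
python3 -m handwheel '[{"tx":-3,"ty":0,"tz":2,"yaw":0},{"tx":-3,"ty":0,"tz":3,"yaw":0},{"tx":-3,"ty":0,"tz":3,"yaw":0},{"tx":-3,"ty":0,"tz":3,"yaw":0},{"tx":-3,"ty":0,"tz":3,"yaw":0},{"tx":-3,"ty":0,"tz":3,"yaw":0},{"tx":-3,"ty":0,"tz":3,"yaw":0},{"tx":-3,"ty":0,"tz":3,"yaw":0}]' 20 50; python3 go.py 472 -322.5 77 89; python3 - <<'E'
from h import *
b=shot('scene','s5')[:,:,::-1]
cv2.imwrite('pics/v7.png',np.hstack([cv2.resize(x,(600,600),interpolation=cv2.INTER_CUBIC) for x in(b[200:240,110:150],)]))
E
```

```text
time: 5.17
ee_pos: [472.5, -322.8, 72.2]
tool_rot: [119.9, 89.7, 119.3]
wrist_force: [-0.6, -0.4, 0.4]
width: 20.1
t 5.17 tcp [ 472.5 -322.8   72.2] toolx [-0.003  0.005 -1.   ] q [-47.5   2.3 -10.8  77.3   0.1 -46.8] F [-0.6 -0.4  0.4] w 20.1
{'t': 5.1667, 'q6': np.float64(-46.8), 'd': [-4.8, 0.3, -0.6], 'jaw': np.float64(89.3), 'yaw': 0.3}
```

View pics/v7.png

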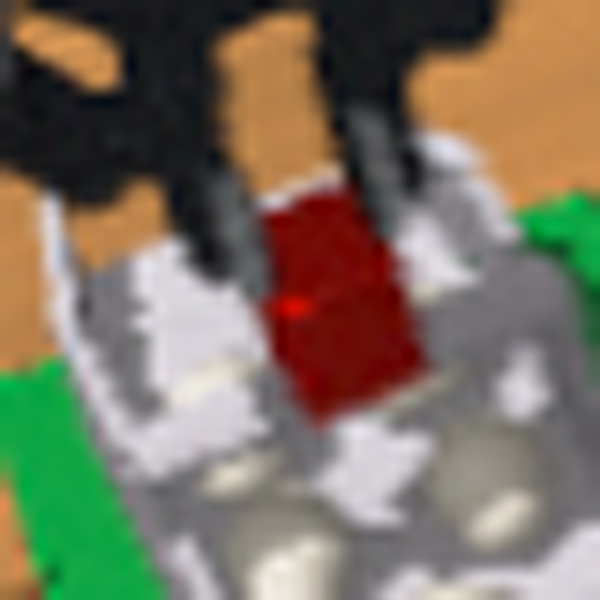

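```bash
python3 -m handwheel '[{"tx":0,"ty":0,"tz":0,"yaw":0},{"tx":0,"ty":0,"tz":0,"yaw":0},{"tx":0,"ty":0,"tz":0,"yaw":0},{"tx":0,"ty":0,"tz":0,"yaw":0},{"tx":0,"ty":0,"tz":0,"yaw":0},{"tx":0,"ty":0,"tz":0,"yaw":0},{"tx":0,"ty":0,"tz":0,"yaw":0},{"tx":0,"ty":0,"tz":0,"yaw":0}]' 0 50; python3 go.py 472 -322.5 77 89; python3 - <<'E'
from h import *
b=shot('scene','s6')[:,:,::-1]
cv2.imwrite('pics/v8.png',np.hstack([cv2.resize(x,(600,600),interpolation=cv2.INTER_CUBIC) for x in(b[200:240,110:150],)]))
E
```

```text
time: 5.88
ee_pos: [472.5, -322.8, 72.2]
tool_rot: [120.1, 89.6, 119.4]
wrist_force: [0.6, 0.6, 1.2]
width: -0.0
t 5.88 tcp [ 472.5 -322.8   72.2] toolx [-0.003  0.005 -1.   ] q [-47.5   2.3 -10.8  77.3   0.1 -46.8] F [0.6 0.6 1.2] w -0.0
{'t': 5.8833, 'q6': np.float64(-46.8), 'd': [-4.8, 0.3, -0.5], 'jaw': np.float64(89.3), 'yaw': 0.3}
```

View pics/v8.png

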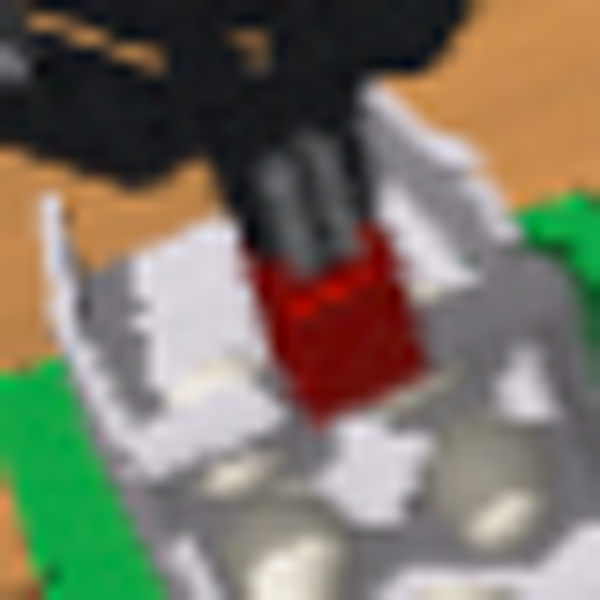

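```bash
python3 -m handwheel '[{"tx":-5,"ty":0,"tz":0,"yaw":0},{"tx":-10,"ty":0,"tz":0,"yaw":0},{"tx":-10,"ty":0,"tz":0,"yaw":0},{"tx":-10,"ty":0,"tz":0,"yaw":0},{"tx":-10,"ty":0,"tz":0,"yaw":0},{"tx":-10,"ty":0,"tz":0,"yaw":0},{"tx":-10,"ty":0,"tz":0,"yaw":0},{"tx":-10,"ty":0,"tz":0,"yaw":0}]' 50 50; python3 go.py 472 -322.5 77 89; python3 - <<'E'
from h import *
b=shot('scene','s7')[:,:,::-1];a=shot('top','t7')[:,:,::-1]
cv2.imwrite('pics/v9.png',np.hstack([cv2.resize(x,(400,400),interpolation=cv2.INTER_CUBIC) for x in(a[205:255,335:385],b[190:240,105:155],)]))
E
```

```text
time: 6.6
ee_pos: [472.5, -322.7, 82.0]
tool_rot: [120.3, 89.6, 119.6]
wrist_force: [0.4, -0.0, 0.5]
width: 49.9
t 6.6 tcp [ 472.5 -322.7   82. ] toolx [-0.003  0.006 -1.   ] q [-47.5   2.1 -10.   78.3   0.1 -46.8] F [ 0.4 -0.   0.5] w 49.9
{'t': 6.6, 'q6': np.float64(-46.8), 'd': [5.0, 0.2, -0.5], 'jaw': np.float64(89.3), 'yaw': 0.3}
```

View pics/v9.png

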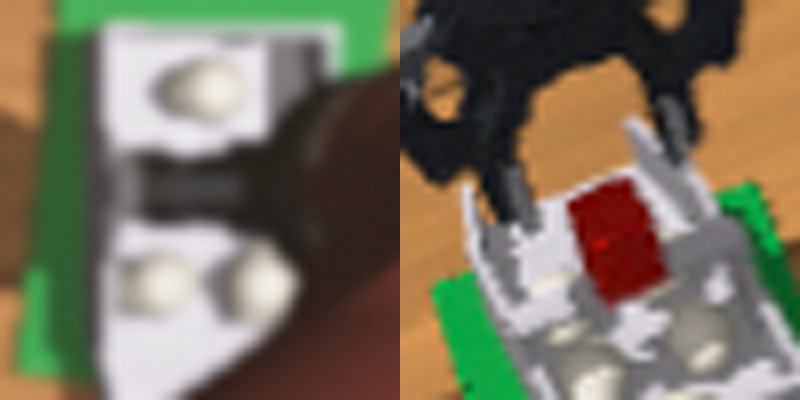

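```bash
python3 -m handwheel '[{"tx":5,"ty":0,"tz":0,"yaw":0},{"tx":10,"ty":0,"tz":0,"yaw":0},{"tx":15,"ty":0,"tz":0,"yaw":0},{"tx":20,"ty":0,"tz":0,"yaw":0},{"tx":25,"ty":0,"tz":0,"yaw":0},{"tx":30,"ty":0,"tz":0,"yaw":0},{"tx":33,"ty":0,"tz":0,"yaw":0},{"tx":33,"ty":0,"tz":0,"yaw":0}]' 50 50; python3 go.py 472 -322.5 77 89; python3 - <<'E'
from h import *
b=shot('scene','s8')[:,:,::-1]
cv2.imwrite('pics/v10.png',np.hstack([cv2.resize(x,(600,600),interpolation=cv2.INTER_CUBIC) for x in(b[200:240,110:150],)]))
E
```

```text
time: 7.37
ee_pos: [472.0, -322.2, 48.1]
tool_rot: [122.5, 89.6, 121.9]
wrist_force: [-0.5, 0.1, 0.0]
width: 50.0
t 7.37 tcp [ 472.  -322.2   48.1] toolx [-0.004  0.006 -1.   ] q [-47.5   3.  -12.6  74.8   0.1 -46.8] F [-0.5  0.1  0. ] w 50.0
{'t': 7.3667, 'q6': np.float64(-46.8), 'd': [-28.9, -0.1, -0.1], 'jaw': np.float64(89.3), 'yaw': 0.3}
```

View pics/v10.png

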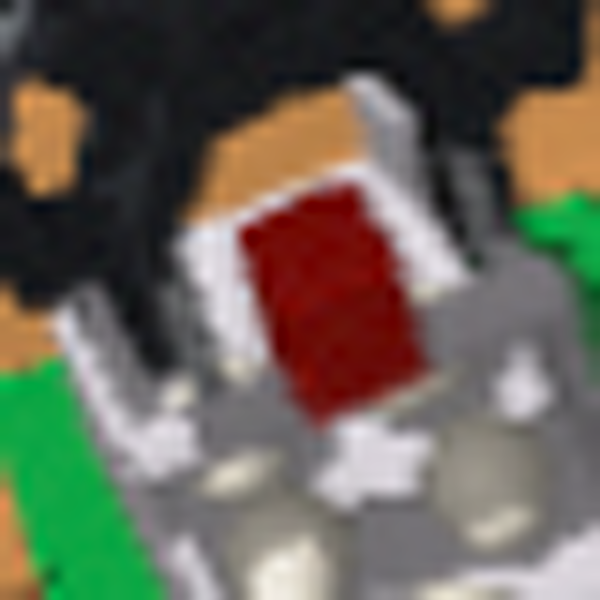

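```bash
python3 -m handwheel '[{"tx":2,"ty":0,"tz":0,"yaw":0},{"tx":2,"ty":0,"tz":0,"yaw":0},{"tx":2,"ty":0,"tz":0,"yaw":0},{"tx":2,"ty":0,"tz":0,"yaw":0},{"tx":2,"ty":0,"tz":0,"yaw":0},{"tx":2,"ty":0,"tz":0,"yaw":0},{"tx":2,"ty":0,"tz":0,"yaw":0},{"tx":2,"ty":0,"tz":0,"yaw":0}]' 0 50; python3 go.py 472 -322.5 77 89; python3 - <<'E'
from h import *
b=shot('scene','s9')[:,:,::-1]
cv2.imwrite('pics/v11.png',np.hstack([cv2.resize(x,(600,600),interpolation=cv2.INTER_CUBIC) for x in(b[200:240,110:150],)]))
E
```

```text
time: 8.08
ee_pos: [472.2, -322.3, 46.7]
tool_rot: [121.5, 89.6, 120.9]
wrist_force: [-1.0, 1.8, 0.2]
width: 25.2
t 8.08 tcp [ 472.2 -322.3   46.7] toolx [-0.004  0.006 -1.   ] q [-47.5   3.  -12.7  74.7   0.1 -46.8] F [-1.   1.8  0.2] w 25.2
{'t': 8.0833, 'q6': np.float64(-46.8), 'd': [-30.3, -0.0, -0.3], 'jaw': np.float64(89.3), 'yaw': 0.3}
```

View pics/v11.png

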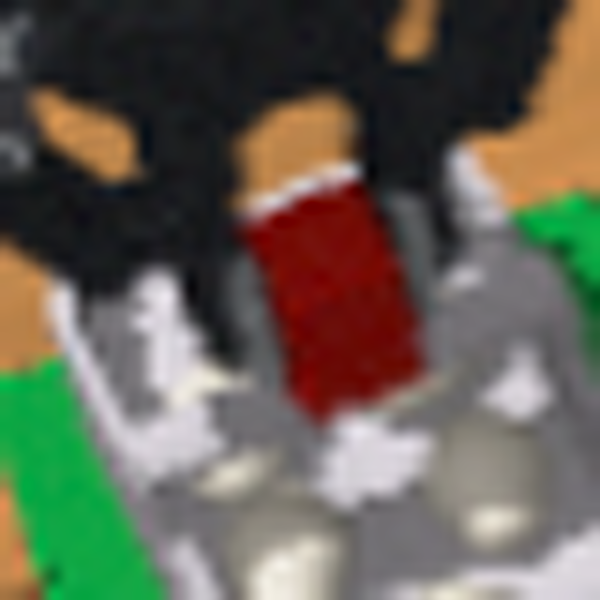

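```bash
python3 -m handwheel '[{"tx":-4,"ty":0,"tz":0,"yaw":0},{"tx":-14,"ty":0,"tz":0,"yaw":0},{"tx":-34,"ty":0,"tz":0,"yaw":0},{"tx":-60,"ty":0,"tz":0,"yaw":0},{"tx":-86,"ty":0,"tz":0,"yaw":0},{"tx":-106,"ty":0,"tz":0,"yaw":0},{"tx":-116,"ty":0,"tz":0,"yaw":0},{"tx":-120,"ty":0,"tz":0,"yaw":0}]' 0 60; python3 go.py 481 140 225 -1; python3 - <<'E'
from h import *
b=shot('scene','s10')[:,:,::-1]
cv2.imwrite('pics/v12.png',np.hstack([cv2.resize(x,(600,600),interpolation=cv2.INTER_CUBIC) for x in(b[140:260,70:190],)]))
E
```

```text
time: 8.8
ee_pos: [473.3, -323.8, 169.1]
tool_rot: [112.8, 89.8, 112.1]
wrist_force: [1.0, -0.0, -3.6]
width: 24.9
t 8.8 tcp [ 473.3 -323.8  169.1] toolx [-0.002  0.004 -1.   ] q [-47.5   1.4  -1.6  87.2   0.1 -46.8] F [ 1.  -0.  -3.6] w 24.9
{'t': 8.8, 'q6': np.float64(-46.8), 'd': [-54.2, 464.1, 2.2], 'jaw': np.float64(89.3), 'yaw': -89.7}
```

View pics/v12.png

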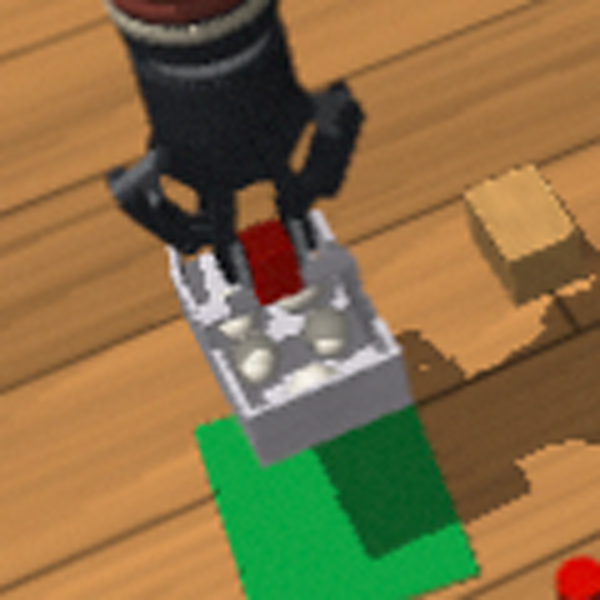

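```bash
python3 -m handwheel '[{"tx":-6,"ty":5,"tz":0,"yaw":2},{"tx":-14,"ty":18,"tz":0,"yaw":6},{"tx":-24,"ty":40,"tz":0,"yaw":11},{"tx":-34,"ty":70,"tz":1,"yaw":17},{"tx":-42,"ty":104,"tz":1,"yaw":23},{"tx":-50,"ty":140,"tz":1,"yaw":29},{"tx":-54,"ty":178,"tz":1,"yaw":35},{"tx":-56,"ty":216,"tz":1,"yaw":41}]' 0 60; python3 go.py 481 140 225 -1
```

```text
time: 9.52
ee_pos: [476.1, -106.2, 224.3]
tool_rot: [165.0, 89.6, 123.0]
wrist_force: [1.2, 0.1, -4.4]
width: 25.1
t 9.52 tcp [ 476.1 -106.2  224.3] toolx [-0.003  0.005 -1.   ] q [-28.1 -12.7  -9.1  93.9   0.2  13.9] F [ 1.2  0.1 -4.4] w 25.1
{'t': 9.5167, 'q6': np.float64(13.9), 'd': [0.6, 186.3, -161.1], 'jaw': np.float64(48.0), 'yaw': 49.0}
```

```bash
python3 -m handwheel '[{"tx":0,"ty":24,"tz":-20,"yaw":6},{"tx":0,"ty":50,"tz":-43,"yaw":13},{"tx":0,"ty":78,"tz":-67,"yaw":20},{"tx":0,"ty":104,"tz":-90,"yaw":27},{"tx":0,"ty":126,"tz":-109,"yaw":34},{"tx":0,"ty":144,"tz":-125,"yaw":40},{"tx":0,"ty":156,"tz":-135,"yaw":45},{"tx":0,"ty":162,"tz":-140,"yaw":49}]' 0 60; python3 go.py 481 174.5 215 -1; python3 - <<'E'
from h import *
b=shot('scene','s11')[:,:,::-1];a=shot('top','t11')[:,:,::-1]
cv2.imwrite('pics/v13.png',np.hstack([cv2.resize(x,(400,400),interpolation=cv2.INTER_CUBIC) for x in(a[170:270,90:190],b[80:180,250:350])]))
E
```

```text
time: 10.18
ee_pos: [479.5, 110.1, 223.7]
tool_rot: [-133.6, 89.5, 135.3]
wrist_force: [0.0, -0.8, -3.5]
width: 24.6
t 10.18 tcp [479.5 110.1 223.7] toolx [-0.006  0.006 -1.   ] q [ -2.6 -11.9  -8.5  93.8   0.3  88.6] F [ 0.  -0.8 -3.5] w 24.6
{'t': 10.1833, 'q6': np.float64(88.6), 'd': [9.1, 0.2, -64.4], 'jaw': np.float64(-1.2), 'yaw': -0.2}
```

View pics/v13.png

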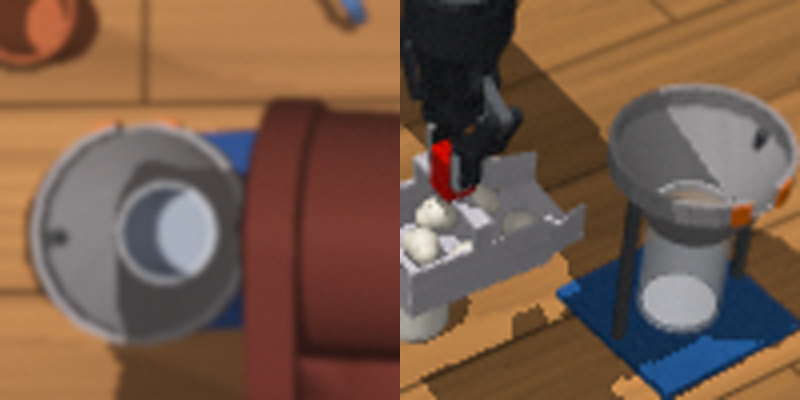

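```bash
python3 - <<'E'
from h import *
b=cv2.imread('pics/s11.png'); x0,y0,s=330-90,100,8
z=cv2.resize(b[90:165,245:345],None,fx=8,fy=8,interpolation=cv2.INTER_CUBIC)
for X,c in(((512.5,205,190),(0,255,0)),((480,205,190),(255,0,255)),((447.5,205,190),(255,255,0)),((512.5,205,216),(0,255,255)),((481,269.5,190),(0,0,255))):
    p=proj('scene',[X])[0]; print(X,p); cv2.circle(z,(int((p[0]-245+.5)*8),int((p[1]-90+.5)*8)),4,c,2)
cv2.imwrite('pics/v14.png',z)
E
```

```text
(512.5, 205, 190) [295.07404714 136.70073396]
(480, 205, 190) [288.96279498 130.47322674]
(447.5, 205, 190) [282.9954696  124.39680443]
(512.5, 205, 216) [295.7388946  130.24578663]
(481, 269.5, 190) [306.30202744 123.50645409]
```

View pics/v14.png

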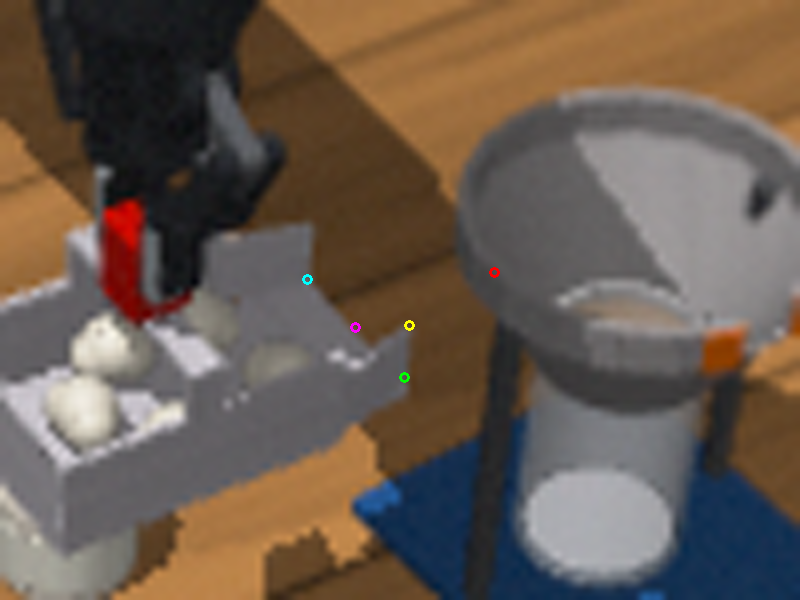

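```bash
python3 -m handwheel '[{"tx":1,"ty":0,"tz":-3,"yaw":0},{"tx":3,"ty":0,"tz":-10,"yaw":0},{"tx":5,"ty":0,"tz":-20,"yaw":0},{"tx":7,"ty":0,"tz":-31,"yaw":0},{"tx":9,"ty":1,"tz":-42,"yaw":0},{"tx":9,"ty":1,"tz":-51,"yaw":0},{"tx":9,"ty":1,"tz":-57,"yaw":0},{"tx":9,"ty":1,"tz":-60,"yaw":0}]' 0 30; python3 go.py 481 174.5 214 -1
```

```text
time: 10.95
ee_pos: [481.6, 170.3, 215.2]
tool_rot: [-133.3, 89.5, 135.8]
wrist_force: [0.3, -0.3, -4.1]
width: 25.1
t 10.95 tcp [481.6 170.3 215.2] toolx [-0.006  0.006 -1.   ] q [ 4.5 -8.9 -6.7 92.5  0.3 95.4] F [ 0.3 -0.3 -4.1] w 25.1
{'t': 10.95, 'q6': np.float64(95.4), 'd': [1.2, -0.6, -4.2], 'jaw': np.float64(-0.9), 'yaw': 0.1}
```

```bash
python3 -m handwheel '[{"tx":1,"ty":0,"tz":-4,"yaw":0},{"tx":-2,"ty":0,"tz":-8,"yaw":0},{"tx":-7,"ty":0,"tz":-12,"yaw":0},{"tx":-11,"ty":0,"tz":-16,"yaw":0},{"tx":-14,"ty":0,"tz":-20,"yaw":0},{"tx":-18,"ty":0,"tz":-25,"yaw":0},{"tx":-21,"ty":0,"tz":-29,"yaw":0},{"tx":-21,"ty":0,"tz":-29,"yaw":0}]' 0 30; python3 go.py 481 174.5 214 -1; python3 - <<'E'
from h import *
b=shot('scene','s12')[:,:,::-1]
cv2.imwrite('pics/v15.png',cv2.resize(b[80:165,245:345],None,fx=7,fy=7,interpolation=cv2.INTER_CUBIC))
E
```

```text
time: 11.62
ee_pos: [482.3, 199.6, 237.2]
tool_rot: [-136.7, 89.6, 132.4]
wrist_force: [-0.5, -5.1, -3.0]
width: 25.0
t 11.62 tcp [482.3 199.6 237.2] toolx [-0.005  0.005 -1.   ] q [ 7.9 -6.5 -2.2 94.5  0.3 98.7] F [-0.5 -5.1 -3. ] w 25.0
{'t': 11.6167, 'q6': np.float64(98.7), 'd': [23.1, -0.8, 25.2], 'jaw': np.float64(-0.8), 'yaw': 0.2}
```

View pics/v15.png

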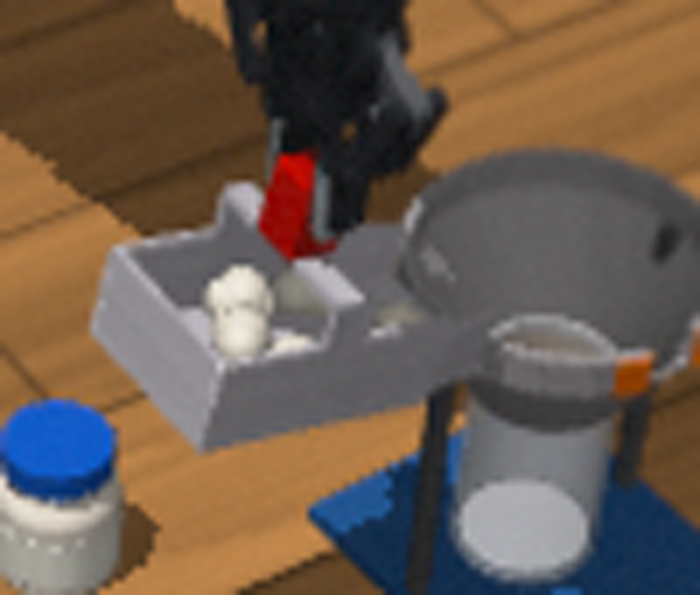

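```bash
python3 -m handwheel '[{"tx":-2,"ty":0,"tz":-4,"yaw":0},{"tx":-4,"ty":0,"tz":-8,"yaw":0},{"tx":-6,"ty":0,"tz":-12,"yaw":0},{"tx":-8,"ty":0,"tz":-16,"yaw":0},{"tx":-10,"ty":0,"tz":-19,"yaw":0},{"tx":-11,"ty":0,"tz":-22,"yaw":0},{"tx":-12,"ty":0,"tz":-25,"yaw":0},{"tx":-12,"ty":0,"tz":-26,"yaw":0}]' 0 30; python3 go.py 481 174.5 214 -1; python3 - <<'E'
from h import *
b=shot('scene','s13')[:,:,::-1]
cv2.imwrite('pics/v16.png',cv2.resize(b[80:165,245:345],None,fx=7,fy=7,interpolation=cv2.INTER_CUBIC))
E
```

```text
time: 12.33
ee_pos: [482.9, 225.1, 249.6]
tool_rot: [-135.5, 89.6, 133.7]
wrist_force: [-0.9, -7.1, 0.7]
width: 24.5
t 12.33 tcp [482.9 225.1 249.6] toolx [-0.004  0.005 -1.   ] q [ 10.7  -4.4   1.1  95.7   0.3 101.6] F [-0.9 -7.1  0.7] w 24.5
{'t': 12.3333, 'q6': np.float64(101.6), 'd': [35.3, -1.0, 50.8], 'jaw': np.float64(-0.8), 'yaw': 0.2}
```

View pics/v16.png

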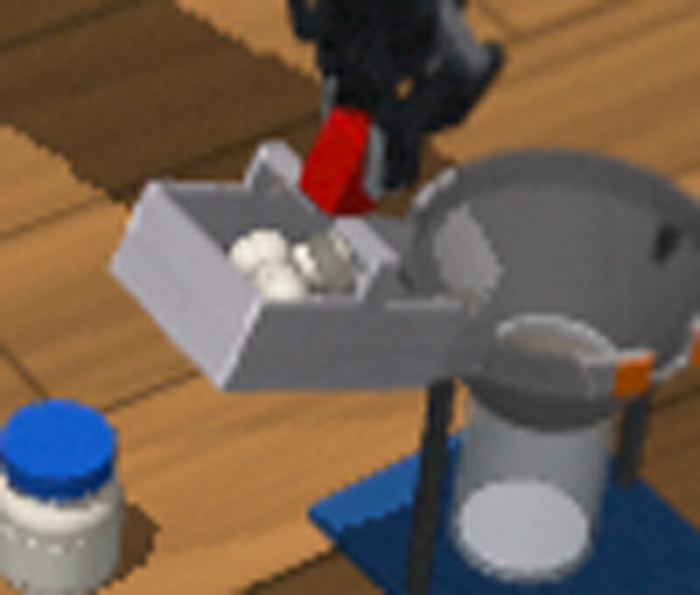

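```bash
python3 -m handwheel '[{"tx":-1,"ty":0,"tz":3,"yaw":0},{"tx":-8,"ty":0,"tz":4,"yaw":0},{"tx":-18,"ty":0,"tz":3,"yaw":0},{"tx":-26,"ty":0,"tz":-3,"yaw":0},{"tx":-27,"ty":0,"tz":-14,"yaw":0},{"tx":-26,"ty":0,"tz":-30,"yaw":0},{"tx":-24,"ty":0,"tz":-46,"yaw":0},{"tx":-22,"ty":0,"tz":-60,"yaw":0}]' 0 50; python3 go.py 481 346 237 -1; python3 - <<'E'
from h import *
b=shot('scene','s14')[:,:,::-1]
cv2.imwrite('pics/v17.png',cv2.resize(b[70:155,255:355],None,fx=7,fy=7,interpolation=cv2.INTER_CUBIC))
E
```

```text
time: 13.05
ee_pos: [483.8, 286.9, 271.9]
tool_rot: [-145.5, 89.6, 123.7]
wrist_force: [0.5, -0.1, -3.9]
width: 25.1
t 13.05 tcp [483.8 286.9 271.9] toolx [-0.004  0.006 -1.   ] q [ 17.1   1.4   9.2  97.9   0.4 107.9] F [ 0.5 -0.1 -3.9] w 25.1
{'t': 13.05, 'q6': np.float64(107.9), 'd': [35.2, -3.5, -58.8], 'jaw': np.float64(-0.8), 'yaw': 0.2}
```

View pics/v17.png

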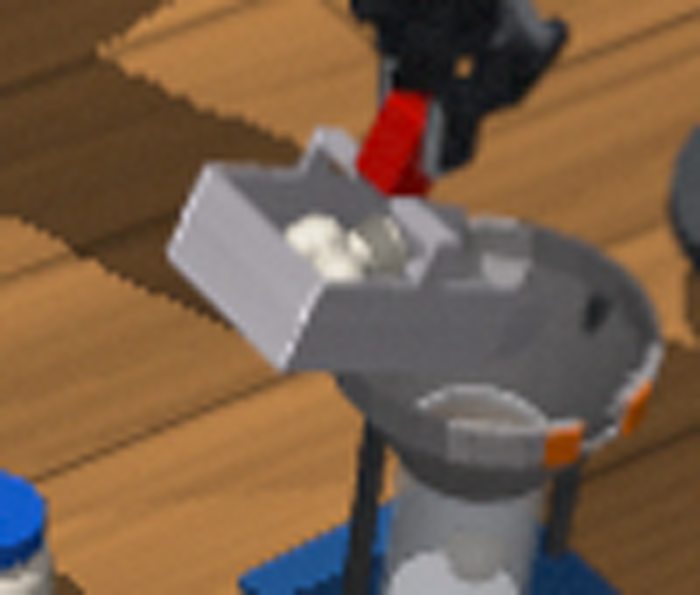

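```bash
python3 -m handwheel '[{"tx":3,"ty":-1,"tz":-5,"yaw":0},{"tx":7,"ty":-2,"tz":-14,"yaw":0},{"tx":12,"ty":-3,"tz":-25,"yaw":0},{"tx":18,"ty":-3,"tz":-36,"yaw":0},{"tx":24,"ty":-3,"tz":-46,"yaw":0},{"tx":30,"ty":-3,"tz":-54,"yaw":0},{"tx":34,"ty":-3,"tz":-59,"yaw":0},{"tx":34,"ty":-3,"tz":-60,"yaw":0}]' 0 30; python3 go.py 481 346 237 -1; python3 - <<'E'
from h import *
b=shot('scene','s15')[:,:,::-1]
cv2.imwrite('pics/v18.png',cv2.resize(b[70:155,265:365],None,fx=7,fy=7,interpolation=cv2.INTER_CUBIC))
E
```

```text
time: 13.77
ee_pos: [480.5, 349.7, 235.9]
tool_rot: [-131.7, 89.5, 137.6]
wrist_force: [-0.1, -0.3, -3.7]
width: 24.9
t 13.77 tcp [480.5 349.7 235.9] toolx [-0.007  0.006 -1.   ] q [ 23.2   6.   10.2  94.4   0.5 113.9] F [-0.1 -0.3 -3.7] w 24.9
{'t': 13.7667, 'q6': np.float64(113.9), 'd': [-1.1, 0.6, 3.7], 'jaw': np.float64(-0.7), 'yaw': 0.3}
```

View pics/v18.png

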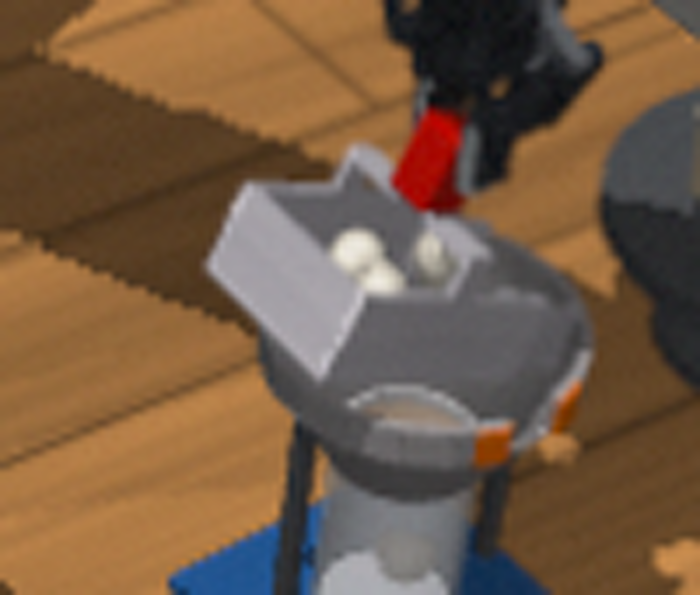

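```bash
python3 -m handwheel '[{"tx":-1,"ty":0,"tz":-5,"yaw":0},{"tx":-2,"ty":0,"tz":-10,"yaw":0},{"tx":-3,"ty":0,"tz":-15,"yaw":0},{"tx":-4,"ty":0,"tz":-20,"yaw":0},{"tx":-5,"ty":0,"tz":-25,"yaw":0},{"tx":-6,"ty":0,"tz":-30,"yaw":0},{"tx":-7,"ty":0,"tz":-34,"yaw":0},{"tx":-7,"ty":0,"tz":-36,"yaw":0}]' 0 30; python3 go.py 481 346 237 -1; python3 - <<'E'
from h import *
b=shot('scene','s16')[:,:,::-1]
cv2.imwrite('pics/v19.png',cv2.resize(b[70:155,265:365],None,fx=7,fy=7,interpolation=cv2.INTER_CUBIC))
E
```

```text
time: 14.48
ee_pos: [482.3, 384.3, 245.6]
tool_rot: [-142.9, 89.7, 126.3]
wrist_force: [0.5, -7.0, 3.7]
width: 25.0
t 14.48 tcp [482.3 384.3 245.6] toolx [-0.003  0.005 -1.   ] q [ 26.2  10.1  15.7  95.6   0.3 117. ] F [ 0.5 -7.   3.7] w 25.0
{'t': 14.4833, 'q6': np.float64(117.0), 'd': [8.4, -0.7, 38.3], 'jaw': np.float64(-0.8), 'yaw': 0.2}
```

View pics/v19.png

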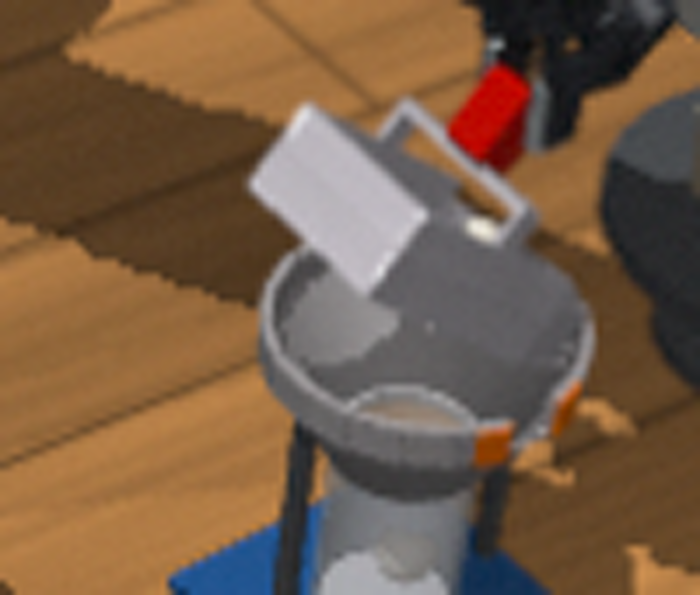

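```bash
python3 -m handwheel '[{"tx":0,"ty":0,"tz":-4,"yaw":0},{"tx":-1,"ty":0,"tz":-9,"yaw":0},{"tx":-1,"ty":0,"tz":-14,"yaw":0},{"tx":-1,"ty":0,"tz":-14,"yaw":0},{"tx":-2,"ty":0,"tz":-8,"yaw":0},{"tx":-3,"ty":0,"tz":6,"yaw":0},{"tx":-4,"ty":0,"tz":20,"yaw":0},{"tx":-4,"ty":0,"tz":30,"yaw":0}]' 0 40; python3 go.py 481 346 237 -1; python3 - <<'E'
from h import *
b=shot('scene','s17')[:,:,::-1]
cv2.imwrite('pics/v20.png',cv2.resize(b[70:155,265:365],None,fx=7,fy=7,interpolation=cv2.INTER_CUBIC))
E
```

```text
time: 15.2
ee_pos: [481.9, 353.5, 249.9]
tool_rot: [-149.9, 89.7, 119.3]
wrist_force: [-0.3, -0.3, -2.9]
width: 25.0
t 15.2 tcp [481.9 353.5 249.9] toolx [-0.003  0.005 -1.   ] q [ 23.5   6.8  12.5  95.7   0.3 114.3] F [-0.3 -0.3 -2.9] w 25.0
{'t': 15.2, 'q6': np.float64(114.3), 'd': [12.8, -0.8, 7.5], 'jaw': np.float64(-0.8), 'yaw': 0.2}
```

View pics/v20.png

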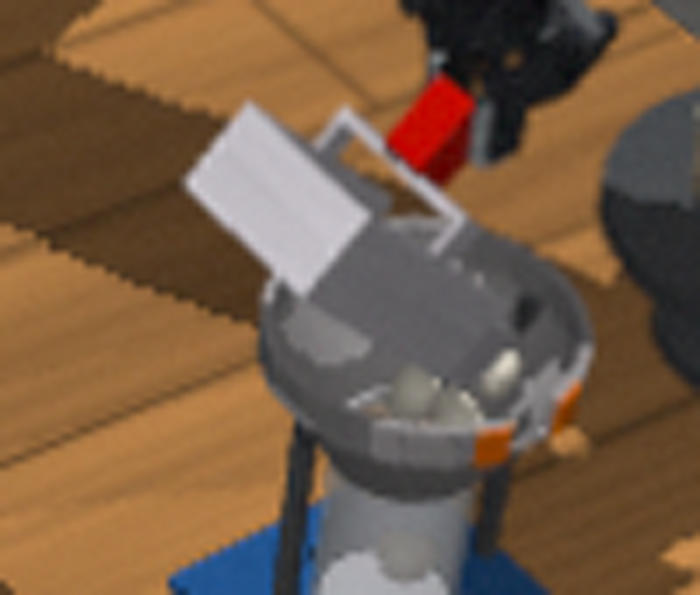

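```bash
python3 -m handwheel '[{"tx":-2,"ty":0,"tz":4,"yaw":0},{"tx":-5,"ty":0,"tz":8,"yaw":0},{"tx":-10,"ty":0,"tz":8,"yaw":0},{"tx":-15,"ty":0,"tz":8,"yaw":0},{"tx":-20,"ty":0,"tz":8,"yaw":0},{"tx":-25,"ty":0,"tz":8,"yaw":0},{"tx":-30,"ty":0,"tz":8,"yaw":0},{"tx":-30,"ty":0,"tz":8,"yaw":0}]' 0 40; python3 - <<'E'
from h import *
b=shot('scene','s18')[:,:,::-1]
cv2.imwrite('pics/v21.png',cv2.resize(b[65:150,265:365],None,fx=7,fy=7,interpolation=cv2.INTER_CUBIC))
E
```

```text
time: 15.92
ee_pos: [482.4, 344.5, 281.3]
tool_rot: [-164.2, 89.7, 105.0]
wrist_force: [1.3, 0.1, -1.8]
width: 24.7
```

View pics/v21.png

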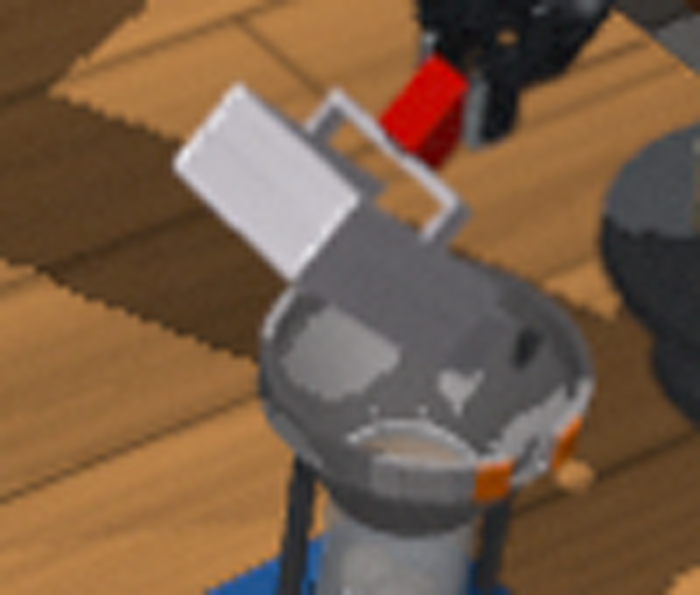

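```bash
python3 go.py 481 100 281 -1;  python3 - <<'E'
import cv2
b=cv2.imread('pics/s18.png')
cv2.imwrite('pics/v22.png',cv2.resize(b[115:190,285:385],None,fx=8,fy=8,interpolation=cv2.INTER_CUBIC))
E
```

```text
t 15.97 tcp [482.3 344.4 280.7] toolx [-0.002  0.005 -1.   ] q [ 22.7   7.   15.9  98.9   0.3 113.6] F [-0.1 -0.2 -2.6] w 24.9
{'t': 15.9667, 'q6': np.float64(113.6), 'd': [-1.5, 2.2, 244.4], 'jaw': np.float64(-0.8), 'yaw': 0.2}
```

View pics/v22.png

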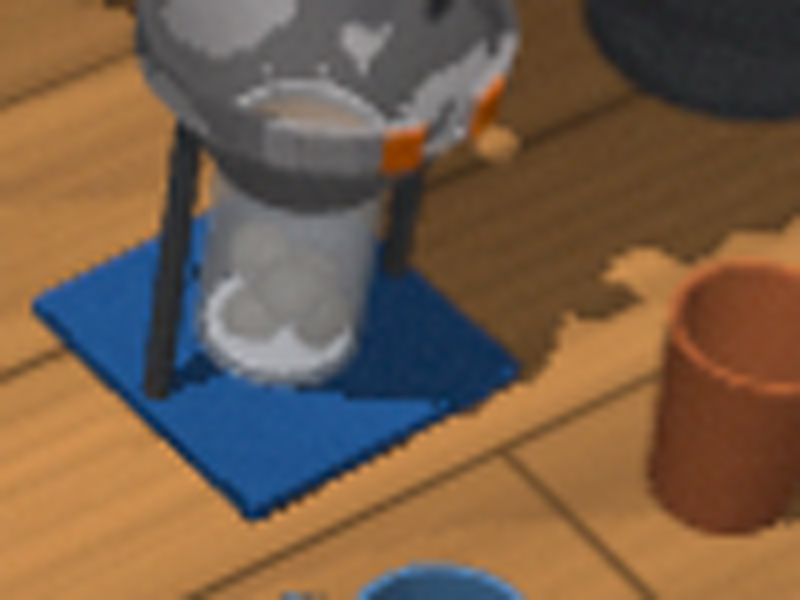

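```bash
python3 -m handwheel '[{"tx":-4,"ty":0,"tz":6,"yaw":0},{"tx":-5,"ty":0,"tz":20,"yaw":0},{"tx":-5,"ty":0,"tz":42,"yaw":0},{"tx":-5,"ty":0,"tz":70,"yaw":-2},{"tx":-5,"ty":0,"tz":104,"yaw":-6},{"tx":-5,"ty":0,"tz":140,"yaw":-12},{"tx":-5,"ty":0,"tz":176,"yaw":-18},{"tx":-5,"ty":0,"tz":212,"yaw":-24}]' 0 50; python3 go.py 472 -322 281 89; python3 - <<'E'
from h import *
b=shot('top','t19')[:,:,::-1]
cv2.imwrite('pics/v23.png',cv2.resize(b[170:270,90:230],None,fx=5,fy=5,interpolation=cv2.INTER_CUBIC))
E
```

```text
time: 16.63
ee_pos: [478.4, 130.0, 284.6]
tool_rot: [176.4, 89.7, 109.8]
wrist_force: [-0.0, 0.3, -2.9]
width: 24.9
t 16.63 tcp [478.4 130.  284.6] toolx [-0.002  0.005 -1.   ] q [-0.1 -9.6 -0.  99.7  0.3 66.4] F [-0.   0.3 -2.9] w 24.9
{'t': 16.6333, 'q6': np.float64(66.4), 'd': [1.5, -185.8, 412.1], 'jaw': np.float64(23.5), 'yaw': -65.5}
```

View pics/v23.png

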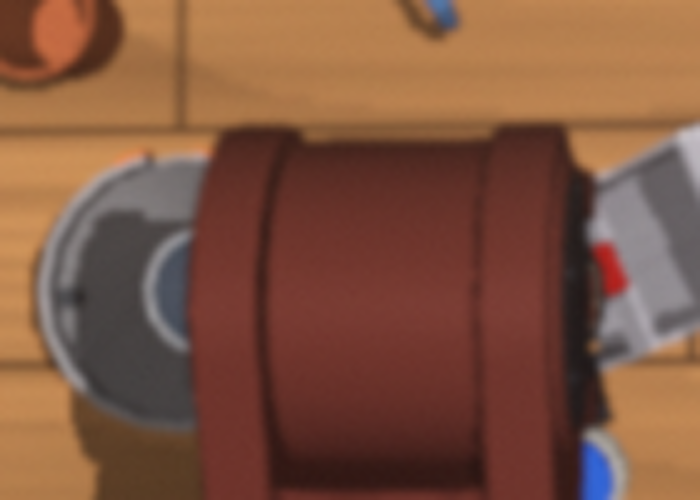

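```bash
python3 - <<'E'
from h import *
b=shot('scene','s19')[:,:,::-1]
p=proj('scene',[[478,130,300]])[0].astype(int); x,y=max(p[0]-50,0),max(p[1]-45,0); print(p)
z1=cv2.resize(b[y:y+90,x:x+90],(400,400),interpolation=cv2.INTER_CUBIC)
z2=cv2.resize(b[120:170,300:350],(400,400),interpolation=cv2.INTER_CUBIC)
cv2.imwrite('pics/v24.png',np.hstack([z1,z2]))
E
```

```text
[269 110]
```

View pics/v24.png

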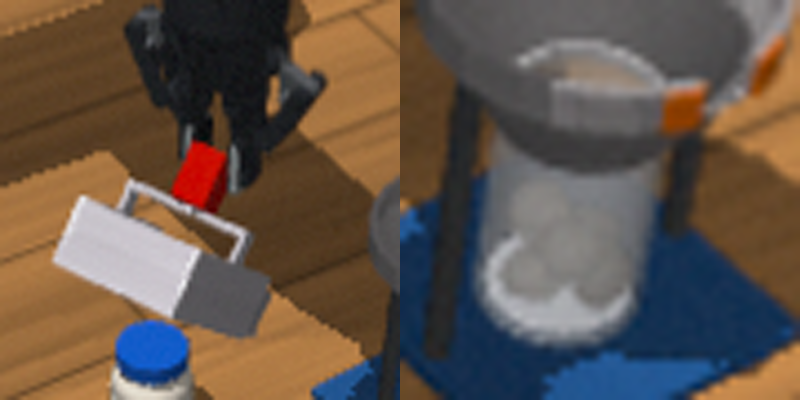

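```bash
python3 -m handwheel '[{"tx":0,"ty":-15,"tz":33,"yaw":-6},{"tx":0,"ty":-30,"tz":66,"yaw":-12},{"tx":0,"ty":-45,"tz":100,"yaw":-19},{"tx":0,"ty":-60,"tz":134,"yaw":-26},{"tx":0,"ty":-75,"tz":168,"yaw":-33},{"tx":0,"ty":-90,"tz":202,"yaw":-40},{"tx":0,"ty":-105,"tz":234,"yaw":-47},{"tx":0,"ty":-118,"tz":264,"yaw":-53}]' 0 50; python3 go.py 472 -322 150 89
```

```text
time: 17.4
ee_pos: [473.6, -162.4, 283.8]
tool_rot: [137.7, 89.8, 121.3]
wrist_force: [1.1, 0.1, -2.3]
width: 25.0
t 17.4 tcp [ 473.6 -162.4  283.8] toolx [-0.002  0.003 -1.   ] q [-34.   -8.7   0.8  99.6   0.1 -17.6] F [ 1.1  0.1 -2.3] w 25.0
{'t': 17.4, 'q6': np.float64(-17.6), 'd': [133.3, -153.9, 43.9], 'jaw': np.float64(73.6), 'yaw': -15.4}
```

```bash
python3 go.py 408 -327 120 89; python3 go.py 408 -327 284 89 
```

```text
t 17.4 tcp [ 473.6 -162.4  283.8] toolx [-0.002  0.003 -1.   ] q [-34.   -8.7   0.8  99.6   0.1 -17.6] F [ 1.1  0.1 -2.3] w 25.0
{'t': 17.4, 'q6': np.float64(-17.6), 'd': [163.4, -176.8, -16.0], 'jaw': np.float64(73.6), 'yaw': -15.4}
t 17.4 tcp [ 473.6 -162.4  283.8] toolx [-0.002  0.003 -1.   ] q [-34.   -8.7   0.8  99.6   0.1 -17.6] F [ 1.1  0.1 -2.3] w 25.0
{'t': 17.4, 'q6': np.float64(-17.6), 'd': [-0.6, -176.5, -16.4], 'jaw': np.float64(73.6), 'yaw': -15.4}
```

```bash
python3 -m handwheel '[{"tx":6,"ty":-26,"tz":-2,"yaw":-3},{"tx":16,"ty":-54,"tz":-5,"yaw":-6},{"tx":32,"ty":-84,"tz":-8,"yaw":-9},{"tx":54,"ty":-114,"tz":-10,"yaw":-11},{"tx":80,"ty":-140,"tz":-13,"yaw":-13},{"tx":108,"ty":-160,"tz":-15,"yaw":-15},{"tx":134,"ty":-173,"tz":-16,"yaw":-15},{"tx":150,"ty":-177,"tz":-16,"yaw":-15}]' 0 50; python3 go.py 408 -327 90 89; python3 - <<'E'
from h import *
b=shot('scene','s20')[:,:,::-1]; a=shot('top','t20')[:,:,::-1]
cv2.imwrite('pics/v25.png',np.hstack([cv2.resize(x,(400,400),interpolation=cv2.INTER_CUBIC) for x in(a[190:290,320:420],b[165:265,60:160])]))
E
```

```text
time: 18.07
ee_pos: [405.4, -328.1, 130.2]
tool_rot: [133.5, 89.6, 131.9]
wrist_force: [-0.4, 0.6, -2.8]
width: 24.4
t 18.07 tcp [ 405.4 -328.1  130.2] toolx [-0.004  0.005 -1.   ] q [-53.4  -7.5 -14.2  83.6  -0.  -51.8] F [-0.4  0.6 -2.8] w 24.4
{'t': 18.0667, 'q6': np.float64(-51.8), 'd': [40.2, 1.0, 2.8], 'jaw': np.float64(88.4), 'yaw': -0.6}
```

View pics/v25.png

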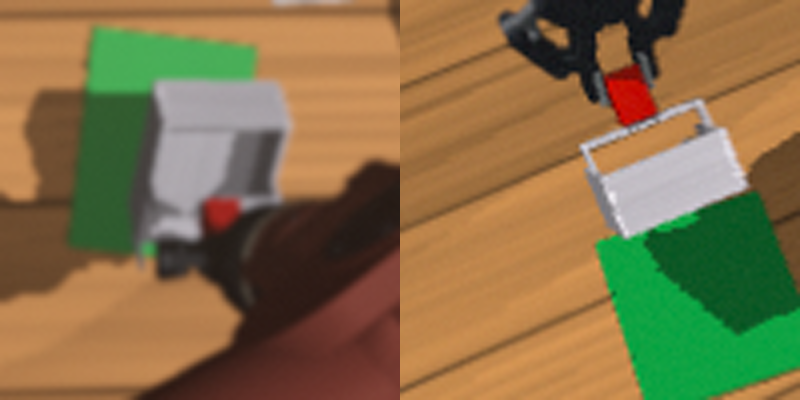

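```bash
python3 -m handwheel '[{"tx":4,"ty":0,"tz":2,"yaw":0},{"tx":12,"ty":0,"tz":4,"yaw":0},{"tx":22,"ty":0,"tz":6,"yaw":0},{"tx":31,"ty":0,"tz":7,"yaw":0},{"tx":36,"ty":0,"tz":8,"yaw":0},{"tx":38,"ty":0,"tz":8,"yaw":0},{"tx":40,"ty":0,"tz":8,"yaw":0},{"tx":42,"ty":0,"tz":8,"yaw":0}]' 0 25; python3 go.py 412 -327 90 89
```

```text
time: 18.83
ee_pos: [413.5, -326.3, 88.2]
tool_rot: [129.0, 89.5, 127.4]
wrist_force: [0.4, -0.2, -2.0]
width: 24.8
t 18.83 tcp [ 413.5 -326.3   88.2] toolx [-0.005  0.007 -1.   ] q [-52.5  -5.8 -17.1  79.2   0.  -51. ] F [ 0.4 -0.2 -2. ] w 24.8
{'t': 18.8333, 'q6': np.float64(-51.0), 'd': [-1.8, -0.8, -1.5], 'jaw': np.float64(88.4), 'yaw': -0.6}
```

Lower until the lip touches, then drag +x along an arc.

```bash
python3 -m handwheel '[{"tx":1,"ty":0,"tz":0,"yaw":0},{"tx":2,"ty":0,"tz":0,"yaw":0},{"tx":3,"ty":0,"tz":0,"yaw":0},{"tx":4,"ty":0,"tz":1,"yaw":0},{"tx":5,"ty":0,"tz":2,"yaw":0},{"tx":6,"ty":0,"tz":4,"yaw":0},{"tx":6,"ty":0,"tz":6,"yaw":0},{"tx":6,"ty":0,"tz":8,"yaw":0}]' 0 20; python3 - <<'E'
from h import *
b=shot('scene','s21')[:,:,::-1]
cv2.imwrite('pics/v26.png',cv2.resize(b[165:245,80:160],(500,500),interpolation=cv2.INTER_CUBIC))
E
```

```text
time: 19.5
ee_pos: [421.7, -326.4, 82.1]
tool_rot: [128.5, 89.5, 127.0]
wrist_force: [0.2, -0.1, -2.6]
width: 25.0
```

View pics/v26.png

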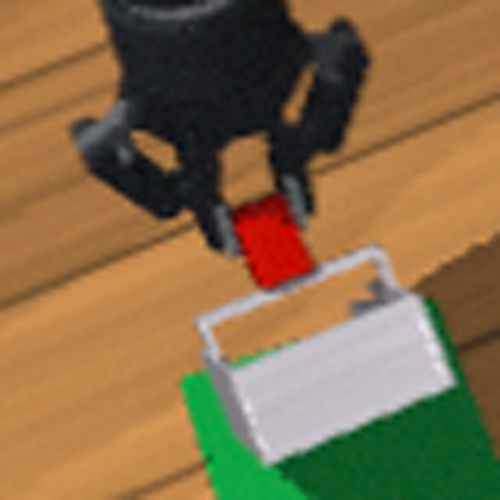

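```bash
python3 -m handwheel '[{"tx":1,"ty":0,"tz":-4,"yaw":0},{"tx":2,"ty":0,"tz":-6,"yaw":0},{"tx":3,"ty":0,"tz":-6,"yaw":0},{"tx":4,"ty":0,"tz":-6,"yaw":0},{"tx":5,"ty":0,"tz":-6,"yaw":0},{"tx":6,"ty":0,"tz":-6,"yaw":0},{"tx":7,"ty":0,"tz":-6,"yaw":0},{"tx":8,"ty":0,"tz":-6,"yaw":0}]' 0 20
```

```text
time: 20.22
ee_pos: [418.3, -327.4, 79.8]
tool_rot: [67.0, 89.8, 65.4]
wrist_force: [-2.3, 12.9, 42.8]
width: 24.8
```

```bash
python3 -m handwheel '[{"tx":1,"ty":0,"tz":4,"yaw":0},{"tx":1,"ty":0,"tz":9,"yaw":0},{"tx":2,"ty":0,"tz":14,"yaw":0},{"tx":3,"ty":0,"tz":19,"yaw":0},{"tx":4,"ty":0,"tz":24,"yaw":0},{"tx":5,"ty":0,"tz":29,"yaw":0},{"tx":6,"ty":0,"tz":33,"yaw":0},{"tx":7,"ty":0,"tz":36,"yaw":0}]' 0 20;  python3 - <<'E'
from h import *
b=shot('scene','s22')[:,:,::-1]
cv2.imwrite('pics/v27.png',cv2.resize(b[165:245,80:160],(500,500),interpolation=cv2.INTER_CUBIC))
E
```

```text
time: 20.88
ee_pos: [456.3, -329.4, 75.6]
tool_rot: [2.9, 89.7, 1.4]
wrist_force: [1.4, 4.8, 21.9]
width: 25.3
```

View pics/v27.png

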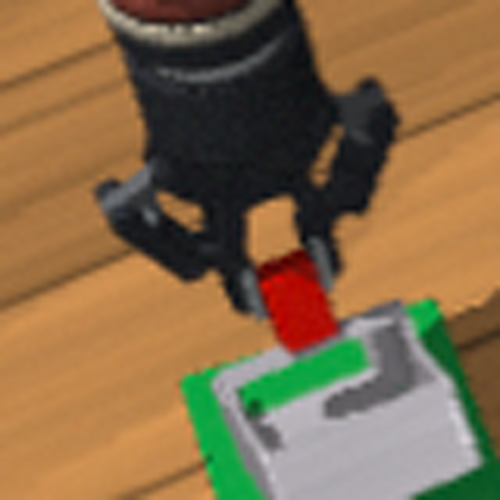

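```bash
python3 -m handwheel '[{"tx":3,"ty":0,"tz":4,"yaw":0},{"tx":6,"ty":0,"tz":8,"yaw":0},{"tx":9,"ty":0,"tz":12,"yaw":0},{"tx":12,"ty":0,"tz":15,"yaw":0},{"tx":15,"ty":0,"tz":18,"yaw":0},{"tx":18,"ty":0,"tz":20,"yaw":0},{"tx":20,"ty":0,"tz":22,"yaw":0},{"tx":22,"ty":0,"tz":24,"yaw":0}]' 0 20;  python3 - <<'E'
from h import *
b=shot('scene','s23')[:,:,::-1]
cv2.imwrite('pics/v28.png',cv2.resize(b[175:255,80:160],(500,500),interpolation=cv2.INTER_CUBIC))
E
```

```text
time: 21.6
ee_pos: [487.0, -332.0, 59.7]
tool_rot: [-15.5, 88.9, -16.8]
wrist_force: [10.2, 5.2, 30.2]
width: 24.9
```

View pics/v28.png

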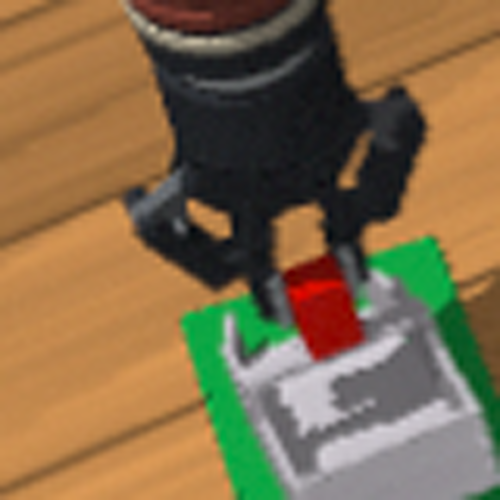

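```bash
python3 -m handwheel '[{"tx":3,"ty":0,"tz":0,"yaw":0},{"tx":6,"ty":0,"tz":0,"yaw":0},{"tx":9,"ty":0,"tz":0,"yaw":0},{"tx":11,"ty":0,"tz":0,"yaw":0},{"tx":13,"ty":0,"tz":0,"yaw":0},{"tx":14,"ty":0,"tz":0,"yaw":0},{"tx":14,"ty":0,"tz":0,"yaw":0},{"tx":14,"ty":0,"tz":0,"yaw":0}]' 0 20;  python3 - <<'E'
from h import *
b=shot('scene','s24')[:,:,::-1]
cv2.imwrite('pics/v29.png',cv2.resize(b[175:255,80:160],(500,500),interpolation=cv2.INTER_CUBIC))
E
```

```text
time: 22.32
ee_pos: [495.2, -335.3, 52.7]
tool_rot: [-19.7, 87.9, -21.0]
wrist_force: [17.8, 4.5, 32.1]
width: 25.1
```

View pics/v29.png

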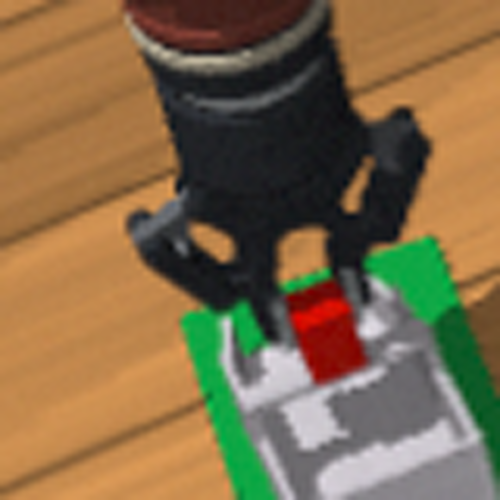

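```bash
python3 -m handwheel '[{"tx":0,"ty":0,"tz":0,"yaw":0},{"tx":0,"ty":0,"tz":0,"yaw":0},{"tx":0,"ty":0,"tz":0,"yaw":0},{"tx":0,"ty":0,"tz":0,"yaw":0},{"tx":0,"ty":0,"tz":0,"yaw":0},{"tx":0,"ty":0,"tz":0,"yaw":0},{"tx":0,"ty":0,"tz":0,"yaw":0},{"tx":0,"ty":0,"tz":0,"yaw":0}]' 50 20;  python3 - <<'E'
from h import *
b=shot('scene','s25')[:,:,::-1]
cv2.imwrite('pics/v30.png',cv2.resize(b[175:255,80:160],(500,500),interpolation=cv2.INTER_CUBIC))
E
```

```text
time: 23.03
ee_pos: [494.9, -335.2, 52.4]
tool_rot: [-19.4, 87.9, -20.7]
wrist_force: [-0.7, -0.8, 0.3]
width: 49.8
```

View pics/v30.png

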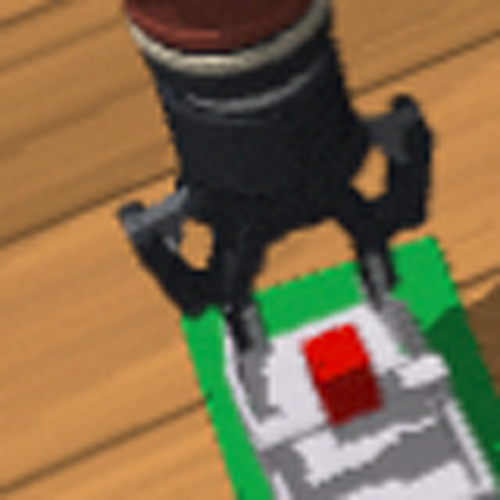

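```bash
python3 go.py 490 -335 180 89; python3 - <<'E'
from h import *
print(onz('scene',[[134.4,230.2]],109))
E
python3 -m handwheel '[{"tx":-5,"ty":0,"tz":0,"yaw":0},{"tx":-15,"ty":0,"tz":0,"yaw":0},{"tx":-32,"ty":0,"tz":0,"yaw":0},{"tx":-54,"ty":0,"tz":0,"yaw":0},{"tx":-80,"ty":0,"tz":0,"yaw":0},{"tx":-108,"ty":10,"tz":0,"yaw":0},{"tx":-138,"ty":30,"tz":0,"yaw":0},{"tx":-165,"ty":60,"tz":0,"yaw":0}]' 85 20; python3 go.py 545 -28 120; python3 - <<'E'
from h import *
b=shot('scene','s26')[:,:,::-1]; a=shot('top','t26')[:,:,::-1]
cv2.imwrite('pics/v31.png',np.hstack([cv2.resize(x,(400,400),interpolation=cv2.INTER_CUBIC) for x in(a[190:270,330:410],b[185:265,90:170])]))
E
```

```text
t 23.08 tcp [ 495.1 -335.2   52.5] toolx [ 0.034 -0.013 -0.999] q [-47.2   4.  -11.1  73.    0.9 -45.9] F [0.5 0.5 0.7] w 49.9
{'t': 23.0833, 'q6': np.float64(-45.9), 'd': [-127.6, -1.5, -0.7], 'jaw': np.float64(88.7), 'yaw': -0.3}
[[ 525.76838445 -333.80782261  109.        ]]
time: 23.75
ee_pos: [490.5, -274.0, 219.3]
tool_rot: [-21.0, 87.8, -22.4]
wrist_force: [1.6, 0.2, 0.7]
width: 84.7
t 23.75 tcp [ 490.5 -274.   219.3] toolx [ 0.035 -0.014 -0.999] q [-43.   -3.4  -1.1  90.2   0.8 -41.6] F [1.6 0.2 0.7] w 84.7
{'t': 23.75, 'q6': np.float64(-41.6), 'd': [97.6, 248.6, 45.1], 'jaw': np.float64(88.6)}
```

View pics/v31.png

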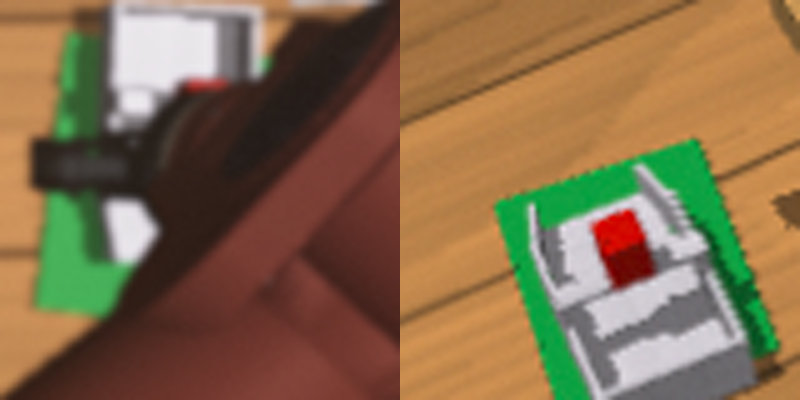

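```bash
python3 go.py 519 -334 95 89; python3 - <<'E'
from h import *
S=np.load('pics/s26.npy')
# grip bottom/top px from zoom 5x offset(90,185)
print(onz('scene',[[90+620/5,185+228/5]],109), onz('scene',[[90+(527+700)/10,185+(210+150)/10]],50))
E
```

```text
t 23.85 tcp [ 492.6 -271.6  223.8] toolx [ 0.04  -0.018 -0.999] q [-42.7  -3.7  -1.   90.3   0.8 -41.6] F [-0.  -0.8  0.3] w 85.2
{'t': 23.85, 'q6': np.float64(-41.6), 'd': [130.8, -59.7, 22.3], 'jaw': np.float64(88.9), 'yaw': -0.1}
[[ 639.59645998 -146.96470822  109.        ]] [[ 567.20113262 -114.60726542   50.        ]]
```

```bash
python3 -m handwheel '[{"tx":10,"ty":-12,"tz":5,"yaw":0},{"tx":25,"ty":-26,"tz":10,"yaw":0},{"tx":45,"ty":-40,"tz":15,"yaw":0},{"tx":68,"ty":-50,"tz":19,"yaw":0},{"tx":92,"ty":-57,"tz":22,"yaw":0},{"tx":112,"ty":-60,"tz":22,"yaw":0},{"tx":125,"ty":-60,"tz":22,"yaw":0},{"tx":131,"ty":-60,"tz":22,"yaw":0}]' 50 40; python3 go.py 520 -334 48 89; python3 - <<'E'
from h import *
b=shot('scene','s27')[:,:,::-1]
cv2.imwrite('pics/v32.png',cv2.resize(b[190:250,100:160],(600,600),interpolation=cv2.INTER_CUBIC))
E
```

```text
time: 24.52
ee_pos: [517.5, -334.1, 91.6]
tool_rot: [-20.6, 87.7, -21.7]
wrist_force: [-0.4, 0.7, 0.6]
width: 50.3
t 24.52 tcp [ 517.5 -334.1   91.6] toolx [ 0.038 -0.015 -0.999] q [-45.5   5.8  -5.2  76.9   0.9 -44.3] F [-0.4  0.7  0.6] w 50.3
{'t': 24.5167, 'q6': np.float64(-44.3), 'd': [43.6, 0.7, 0.9], 'jaw': np.float64(88.8), 'yaw': -0.2}
```

View pics/v32.png

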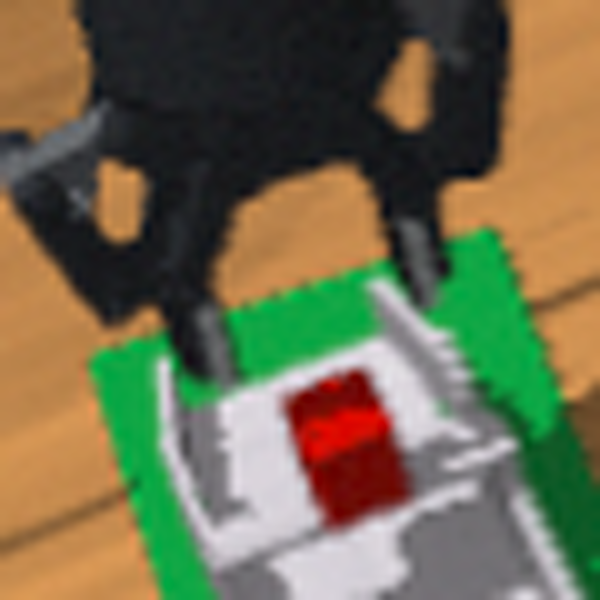

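```bash
python3 -m handwheel '[{"tx":6,"ty":0,"tz":1,"yaw":0},{"tx":13,"ty":0,"tz":2,"yaw":0},{"tx":20,"ty":0,"tz":2,"yaw":0},{"tx":27,"ty":0,"tz":2,"yaw":0},{"tx":34,"ty":0,"tz":2,"yaw":0},{"tx":40,"ty":0,"tz":2,"yaw":0},{"tx":42,"ty":0,"tz":2,"yaw":0},{"tx":42,"ty":0,"tz":2,"yaw":0}]' 50 40; python3 -m handwheel '[{"tx":0,"ty":0,"tz":0,"yaw":0},{"tx":0,"ty":0,"tz":0,"yaw":0},{"tx":0,"ty":0,"tz":0,"yaw":0},{"tx":0,"ty":0,"tz":0,"yaw":0},{"tx":0,"ty":0,"tz":0,"yaw":0},{"tx":0,"ty":0,"tz":0,"yaw":0},{"tx":0,"ty":0,"tz":0,"yaw":0},{"tx":0,"ty":0,"tz":0,"yaw":0}]' 0 60;python3 go.py 480 -329 55 89; python3 - <<'E'
from h import *
b=shot('scene','s28')[:,:,::-1]
cv2.imwrite('pics/v33.png',cv2.resize(b[190:250,100:160],(600,600),interpolation=cv2.INTER_CUBIC))
E
```

```text
time: 25.23
ee_pos: [520.8, -334.1, 49.1]
tool_rot: [-20.0, 87.7, -21.1]
wrist_force: [0.3, -0.5, -0.1]
width: 50.2
time: 25.9
ee_pos: [521.1, -334.4, 49.7]
tool_rot: [-20.7, 87.7, -21.8]
wrist_force: [-0.2, -0.5, 4.2]
width: 24.6
t 25.9 tcp [ 521.1 -334.4   49.7] toolx [ 0.038 -0.015 -0.999] q [-45.3   7.4  -7.8  72.6   0.9 -44.1] F [-0.2 -0.5  4.2] w 24.6
{'t': 25.9, 'q6': np.float64(-44.1), 'd': [-7.0, 4.5, -40.9], 'jaw': np.float64(88.8), 'yaw': -0.2}
```

View pics/v33.png

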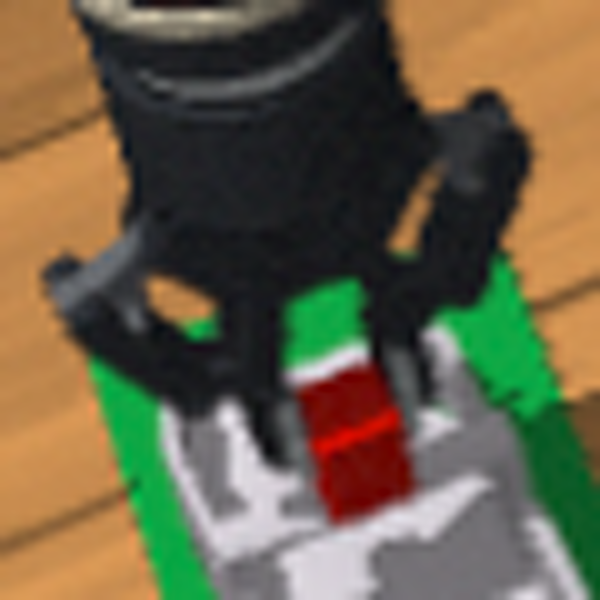

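```bash
python3 -m handwheel '[{"tx":-8,"ty":0,"tz":0,"yaw":0},{"tx":-14,"ty":1,"tz":-4,"yaw":0},{"tx":-15,"ty":2,"tz":-13,"yaw":0},{"tx":-15,"ty":4,"tz":-24,"yaw":0},{"tx":-15,"ty":4,"tz":-34,"yaw":0},{"tx":-13,"ty":4,"tz":-41,"yaw":0},{"tx":-8,"ty":4,"tz":-43,"yaw":0},{"tx":-3,"ty":4,"tz":-43,"yaw":0}]' 0 60; python3 -m handwheel '[{"tx":0,"ty":0,"tz":0,"yaw":0},{"tx":1,"ty":0,"tz":0,"yaw":0},{"tx":1,"ty":0,"tz":0,"yaw":0},{"tx":1,"ty":0,"tz":0,"yaw":0},{"tx":1,"ty":0,"tz":0,"yaw":0},{"tx":1,"ty":0,"tz":0,"yaw":0},{"tx":1,"ty":0,"tz":0,"yaw":0},{"tx":1,"ty":0,"tz":0,"yaw":0}]' 0 40;python3 go.py 480 -329 55 89; python3 - <<'E'
from h import *
b=shot('scene','s29')[:,:,::-1]
cv2.imwrite('pics/v34.png',cv2.resize(b[190:250,100:160],(600,600),interpolation=cv2.INTER_CUBIC))
E
```

```text
time: 26.62
ee_pos: [477.8, -329.6, 50.7]
tool_rot: [-20.7, 87.7, -21.9]
wrist_force: [0.2, -0.7, -2.4]
width: 24.4
time: 27.28
ee_pos: [477.9, -329.6, 49.7]
tool_rot: [-20.6, 87.7, -21.8]
wrist_force: [-0.2, 0.6, -0.6]
width: 24.6
t 27.28 tcp [ 477.9 -329.6   49.7] toolx [ 0.038 -0.015 -0.999] q [-48.1   0.7 -14.8  72.4   1.  -46.9] F [-0.2  0.6 -0.6] w 24.6
{'t': 27.2833, 'q6': np.float64(-46.9), 'd': [-5.2, 0.5, 2.3], 'jaw': np.float64(88.8), 'yaw': -0.2}
```

View pics/v34.png

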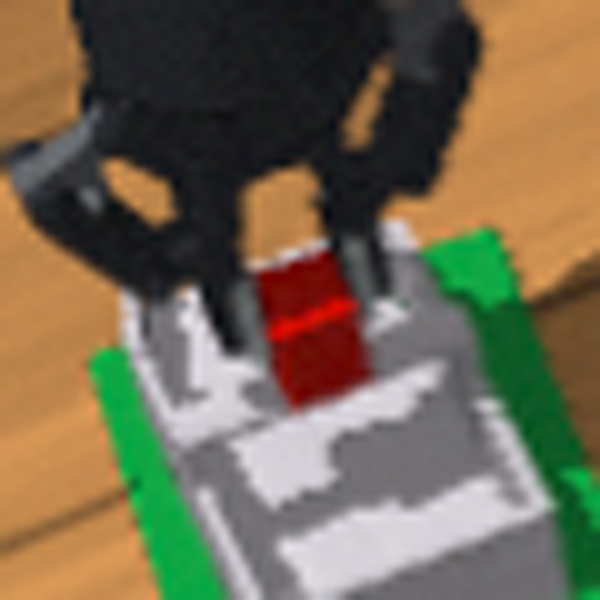

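```bash
python3 -m handwheel '[{"tx":0,"ty":0,"tz":0,"yaw":0},{"tx":0,"ty":0,"tz":0,"yaw":0},{"tx":0,"ty":0,"tz":0,"yaw":0},{"tx":0,"ty":0,"tz":0,"yaw":0},{"tx":-10,"ty":0,"tz":0,"yaw":0},{"tx":-30,"ty":0,"tz":0,"yaw":0},{"tx":-60,"ty":0,"tz":0,"yaw":0},{"tx":-95,"ty":0,"tz":0,"yaw":0}]' 55 40;python3 go.py 545 -29 110 ; python3 - <<'E'
from h import *
b=shot('scene','s30')[:,:,::-1]; a=shot('top','t30')[:,:,::-1]
cv2.imwrite('pics/v35.png',np.hstack([cv2.resize(b[190:250,100:160],(400,400),interpolation=cv2.INTER_CUBIC),cv2.resize(a[195:265,330:400],(400,400),interpolation=cv2.INTER_CUBIC)]))
E
```

```text
time: 28.0
ee_pos: [473.5, -327.2, 144.9]
tool_rot: [-18.8, 87.8, -19.9]
wrist_force: [1.4, 0.1, 0.2]
width: 55.0
t 28.0 tcp [ 473.5 -327.2  144.9] toolx [ 0.036 -0.013 -0.999] q [-48.3  -1.6  -7.1  82.5   1.  -47.1] F [1.4 0.1 0.2] w 55.0
{'t': 28.0, 'q6': np.float64(-47.1), 'd': [33.5, 300.0, 64.2], 'jaw': np.float64(88.8)}
```

View pics/v35.png

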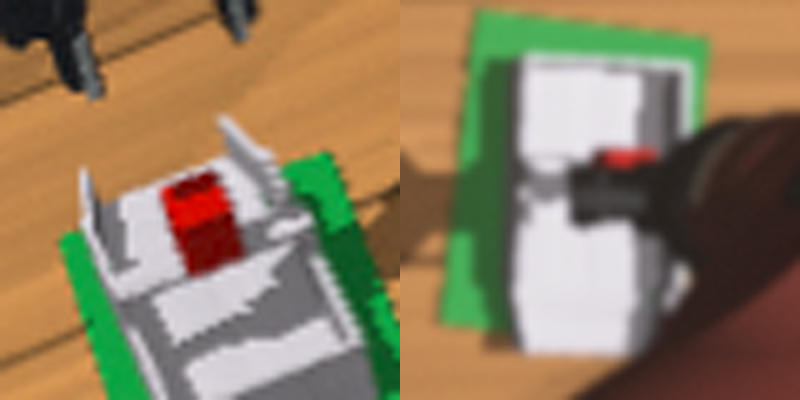

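```bash
python3 go.py 545 -29 100 55.7; python3 -m handwheel '[{"tx":0,"ty":20,"tz":4,"yaw":3},{"tx":0,"ty":52,"tz":11,"yaw":8},{"tx":0,"ty":90,"tz":19,"yaw":13},{"tx":3,"ty":130,"tz":28,"yaw":18},{"tx":8,"ty":170,"tz":37,"yaw":23},{"tx":14,"ty":210,"tz":46,"yaw":28},{"tx":22,"ty":248,"tz":54,"yaw":32},{"tx":30,"ty":280,"tz":60,"yaw":33}]' 70 40; python3 go.py 545 -29 60 55.7;python3 - <<'E'
from h import *
b=shot('scene','s31')[:,:,::-1]; a=shot('top','t31')[:,:,::-1]
cv2.imwrite('pics/v36.png',np.hstack([cv2.resize(b[160:240,195:275],(400,400),interpolation=cv2.INTER_CUBIC),cv2.resize(a[170:250,220:300],(400,400),interpolation=cv2.INTER_CUBIC)]))
E
```

```text
t 28.1 tcp [ 476.4 -330.5  152. ] toolx [ 0.044 -0.022 -0.999] q [-48.3  -1.8  -6.7  82.5   1.  -47.1] F [-0.1 -0.9  0.2] w 55.3
{'t': 28.1, 'q6': np.float64(-47.1), 'd': [48.3, 303.9, 60.2], 'jaw': np.float64(88.8), 'yaw': 33.1}
time: 28.77
ee_pos: [544.0, -50.0, 119.3]
tool_rot: [8.4, 87.1, -26.0]
wrist_force: [0.4, 0.3, -0.5]
width: 69.7
t 28.77 tcp [544.  -50.  119.3] toolx [ 0.046 -0.022 -0.999] q [-18.7  -7.6 -15.5  79.2  -0.4  15.6] F [ 0.4  0.3 -0.5] w 69.7
{'t': 28.7667, 'q6': np.float64(15.6), 'd': [58.8, 17.4, -14.0], 'jaw': np.float64(55.7), 'yaw': -0.0}
```

View pics/v36.png

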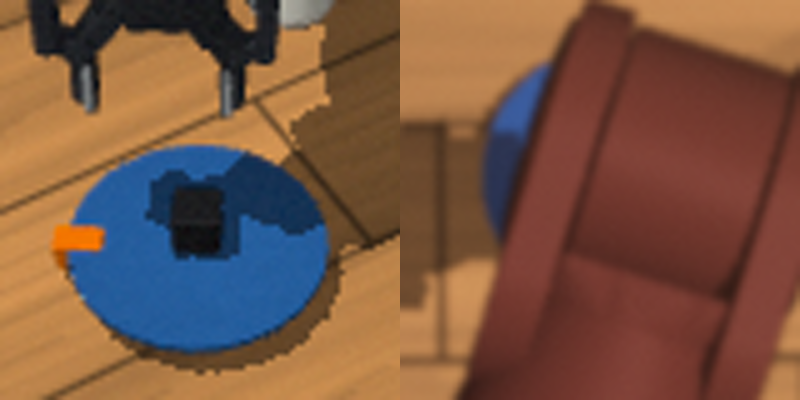

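```bash
python3 go.py 547.5 -29.5 50 55.7; python3 -m handwheel '[{"tx":8,"ty":6,"tz":-4,"yaw":0},{"tx":18,"ty":12,"tz":-8,"yaw":0},{"tx":30,"ty":18,"tz":-11,"yaw":0},{"tx":42,"ty":20,"tz":-12,"yaw":0},{"tx":53,"ty":20,"tz":-12,"yaw":0},{"tx":62,"ty":20,"tz":-12,"yaw":0},{"tx":67,"ty":20,"tz":-12,"yaw":0},{"tx":69,"ty":20,"tz":-12,"yaw":0}]' 60 40; python3 go.py 547.5 -29.5 10 55.7;python3 - <<'E'
from h import *
b=shot('scene','s32')[:,:,::-1]
cv2.imwrite('pics/v37.png',np.hstack([cv2.resize(b[170:230,205:265],(600,600),interpolation=cv2.INTER_CUBIC)]))
E
```

```text
t 28.87 tcp [543.2 -47.9 117.8] toolx [ 0.043 -0.02  -0.999] q [-18.6  -7.5 -15.6  79.2  -0.3  15.3] F [-0.8 -0.2 -0.4] w 69.8
{'t': 28.8667, 'q6': np.float64(15.3), 'd': [67.6, 17.2, -9.9], 'jaw': np.float64(56.1), 'yaw': 0.4}
time: 29.53
ee_pos: [546.8, -26.3, 47.1]
tool_rot: [8.2, 87.4, -25.7]
wrist_force: [-0.3, 0.4, -0.6]
width: 59.8
t 29.53 tcp [546.8 -26.3  47.1] toolx [ 0.042 -0.02  -0.999] q [-16.2  -5.4 -21.   71.8  -0.4  17.8] F [-0.3  0.4 -0.6] w 59.8
{'t': 29.5333, 'q6': np.float64(17.8), 'd': [37.2, -2.5, 0.7], 'jaw': np.float64(56.0), 'yaw': 0.3}
```

View pics/v37.png

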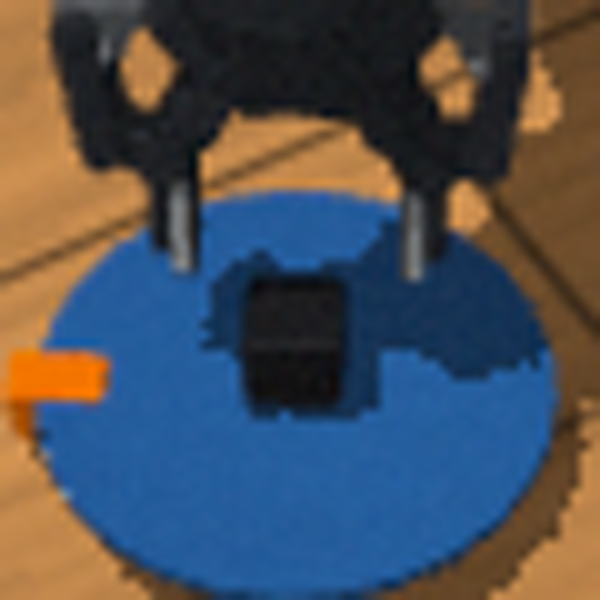

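```bash
python3 -m handwheel '[{"tx":5,"ty":0,"tz":0,"yaw":0},{"tx":11,"ty":0,"tz":0,"yaw":0},{"tx":17,"ty":-1,"tz":0,"yaw":0},{"tx":23,"ty":-1,"tz":0,"yaw":0},{"tx":28,"ty":-1,"tz":0,"yaw":0},{"tx":33,"ty":-1,"tz":0,"yaw":0},{"tx":35,"ty":-1,"tz":0,"yaw":0},{"tx":35,"ty":-1,"tz":0,"yaw":0}]' 60 40; python3 go.py 547.5 -29.5 10 55.7;python3 - <<'E'
from h import *
b=shot('scene','s33')[:,:,::-1]
cv2.imwrite('pics/v38.png',np.hstack([cv2.resize(b[170:230,205:265],(600,600),interpolation=cv2.INTER_CUBIC)]))
E
```

```text
time: 30.25
ee_pos: [547.4, -27.7, 11.8]
tool_rot: [8.1, 87.4, -25.9]
wrist_force: [0.0, -0.2, -0.3]
width: 60.1
t 30.25 tcp [547.4 -27.7  11.8] toolx [ 0.041 -0.02  -0.999] q [-16.3  -3.8 -23.3  67.9  -0.4  17.6] F [ 0.  -0.2 -0.3] w 60.1
{'t': 30.25, 'q6': np.float64(17.6), 'd': [1.8, -1.4, 1.0], 'jaw': np.float64(56.1), 'yaw': 0.4}
```

View pics/v38.png

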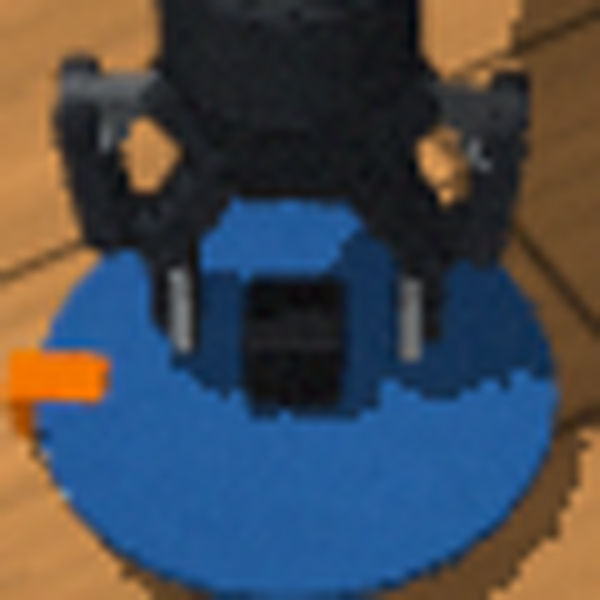

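```bash
python3 -m handwheel '[{"tx":2,"ty":0,"tz":0,"yaw":0},{"tx":3,"ty":0,"tz":0,"yaw":0},{"tx":3,"ty":0,"tz":0,"yaw":0},{"tx":3,"ty":0,"tz":0,"yaw":0},{"tx":3,"ty":0,"tz":0,"yaw":0},{"tx":3,"ty":0,"tz":0,"yaw":0},{"tx":3,"ty":0,"tz":0,"yaw":0},{"tx":3,"ty":0,"tz":0,"yaw":0}]' 0 60; python3 -m handwheel '[{"tx":-4,"ty":0,"tz":0,"yaw":0},{"tx":-12,"ty":0,"tz":0,"yaw":0},{"tx":-26,"ty":0,"tz":0,"yaw":0},{"tx":-44,"ty":0,"tz":0,"yaw":0},{"tx":-64,"ty":0,"tz":0,"yaw":0},{"tx":-82,"ty":0,"tz":0,"yaw":0},{"tx":-94,"ty":0,"tz":0,"yaw":0},{"tx":-100,"ty":0,"tz":0,"yaw":0}]' 0 80; python3 go.py 481 344 230; python3 - <<'E'
from h import *
b=shot('scene','s34')[:,:,::-1]
cv2.imwrite('pics/v39.png',np.hstack([cv2.resize(b[130:230,185:285],(600,600),interpolation=cv2.INTER_CUBIC)]))
E
```

```text
time: 30.97
ee_pos: [548.1, -27.9, 9.5]
tool_rot: [8.4, 87.3, -25.5]
wrist_force: [1.6, 0.1, 1.2]
width: 28.5
time: 31.63
ee_pos: [544.5, -26.0, 111.5]
tool_rot: [8.8, 87.2, -25.1]
wrist_force: [-0.4, 0.6, -2.5]
width: 28.2
t 31.63 tcp [544.5 -26.  111.5] toolx [ 0.044 -0.021 -0.999] q [-16.2  -7.5 -16.3  78.5  -0.4  17.7] F [-0.4  0.6 -2.5] w 28.2
{'t': 31.6333, 'q6': np.float64(17.7), 'd': [-128.8, 272.4, -253.4], 'jaw': np.float64(56.1)}
```

View pics/v39.png

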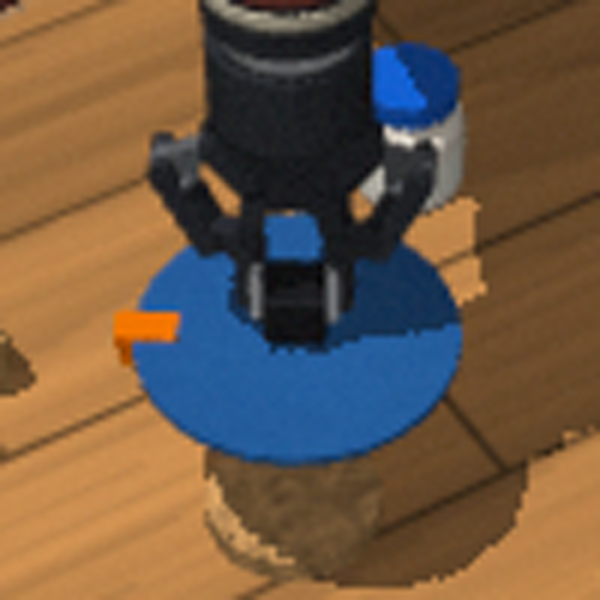

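```bash
python3 -m handwheel '[{"tx":-8,"ty":4,"tz":-4,"yaw":-4},{"tx":-22,"ty":12,"tz":-12,"yaw":-10},{"tx":-40,"ty":24,"tz":-23,"yaw":-17},{"tx":-58,"ty":40,"tz":-38,"yaw":-24},{"tx":-76,"ty":58,"tz":-55,"yaw":-31},{"tx":-92,"ty":78,"tz":-73,"yaw":-38},{"tx":-104,"ty":98,"tz":-91,"yaw":-45},{"tx":-112,"ty":118,"tz":-110,"yaw":-52}]' 0 80; python3 go.py 481 344 230 2.6
```

```text
time: 32.35
ee_pos: [514.3, 136.6, 219.6]
tool_rot: [-43.4, 87.2, -25.0]
wrist_force: [0.3, 0.4, -3.2]
width: 28.3
t 32.35 tcp [514.3 136.6 219.6] toolx [ 0.045 -0.021 -0.999] q [  1.6  -8.7  -6.1  90.1  -1.3 -16.8] F [ 0.3  0.4 -3.2] w 28.3
{'t': 32.35, 'q6': np.float64(-16.8), 'd': [-16.2, 206.9, 34.3], 'jaw': np.float64(108.3), 'yaw': -74.3}
```

```bash
python3 -m handwheel '[{"tx":-3,"ty":18,"tz":3,"yaw":-6},{"tx":-6,"ty":38,"tz":6,"yaw":-13},{"tx":-10,"ty":60,"tz":10,"yaw":-20},{"tx":-14,"ty":82,"tz":14,"yaw":-27},{"tx":-16,"ty":104,"tz":17,"yaw":-34},{"tx":-18,"ty":124,"tz":20,"yaw":-41},{"tx":-19,"ty":142,"tz":23,"yaw":-48},{"tx":-20,"ty":156,"tz":25,"yaw":-55}]' 0 80; python3 go.py 481 344 230 2.6
```

```text
time: 33.02
ee_pos: [487.3, 294.2, 233.9]
tool_rot: [-100.0, 87.3, -26.3]
wrist_force: [0.1, 0.1, -2.5]
width: 28.7
t 33.02 tcp [487.3 294.2 233.9] toolx [ 0.043 -0.021 -0.999] q [ 19.2  -1.    2.7  91.8  -1.9 -54.6] F [ 0.1  0.1 -2.5] w 28.7
{'t': 33.0167, 'q6': np.float64(-54.6), 'd': [2.6, 20.1, 46.1], 'jaw': np.float64(163.8), 'yaw': -18.8}
```

```bash
python3 -m handwheel '[{"tx":0,"ty":4,"tz":10,"yaw":-5},{"tx":0,"ty":9,"tz":20,"yaw":-10},{"tx":0,"ty":13,"tz":30,"yaw":-14},{"tx":0,"ty":17,"tz":38,"yaw":-17},{"tx":0,"ty":19,"tz":43,"yaw":-19},{"tx":0,"ty":20,"tz":46,"yaw":-19},{"tx":0,"ty":20,"tz":46,"yaw":-19},{"tx":0,"ty":20,"tz":46,"yaw":-19}]' 0 80; python3 go.py 481 344 230 2.6
python3 - <<'E'
from h import *
b=shot('scene','s35')[:,:,::-1]; a=shot('top','t35')[:,:,::-1]
cv2.imwrite('pics/v40.png',np.hstack([cv2.resize(b[60:160,280:380],(400,400),interpolation=cv2.INTER_CUBIC),cv2.resize(a[180:270,80:170],(400,400),interpolation=cv2.INTER_CUBIC)]))
E
```

```text
time: 33.68
ee_pos: [480.8, 343.8, 231.9]
tool_rot: [-120.1, 87.3, -27.4]
wrist_force: [0.7, -0.2, -2.1]
width: 28.6
t 33.68 tcp [480.8 343.8 231.9] toolx [ 0.042 -0.022 -0.999] q [ 24.1   3.2   6.7  91.8  -2.1 -68.6] F [ 0.7 -0.2 -2.1] w 28.6
{'t': 33.6833, 'q6': np.float64(-68.6), 'd': [1.9, -0.2, 0.3], 'jaw': np.float64(-177.3), 'yaw': 0.1}
```

View pics/v40.png

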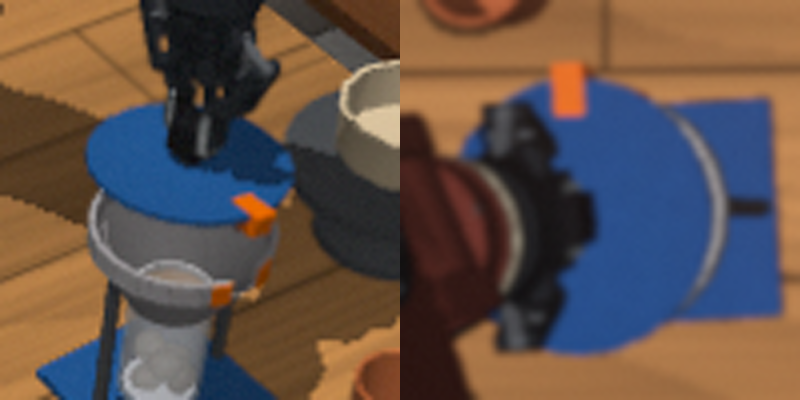

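```bash
python3 - <<'E'
from m3 import *
for n,f,box in(('scene','s35',(295,80,358,120)),('top','t35',(90,190,150,262))):
    im=np.load(f'pics/{f}.npy');hsv=cv2.cvtColor(im,cv2.COLOR_RGB2HSV)
    r=np.zeros(im.shape[:2],np.uint8);x0,y0,x1,y1=box;r[y0:y1,x0:x1]=1
    m=cv2.inRange(hsv,(100,110,40),(120,255,255))*r
    k=cv2.inRange(hsv,(5,180,150),(18,255,255))*r; ys,xs=np.nonzero(k); 
    c=cv2.convexHull(big(m)).reshape(-1,2).astype(float)
    if n=='scene':
        c=big(m).reshape(-1,2); c=cv2.convexHull(c).reshape(-1,2)
    for z in(248,254,260):
        P=onz(n,c,z); print(n,z,fixc(P,80),circ(P),'key',onz(n,[[xs.mean(),ys.mean()]],z)[0].round(1),len(xs))
E
```

```text
scene 248 (array([474.1, 346.4]), np.float64(3.67)) (array([476.46716823, 344.29444832]), np.float64(76.36431176870619)) key [548.6 351.5 248. ] 41
scene 254 (array([479.4, 341.4]), np.float64(4.01)) (array([482.11777482, 339.03488818]), np.float64(75.88637482283433)) key [553.8 346.1 254. ] 41
scene 260 (array([484.6, 336.5]), np.float64(4.4)) (array([487.76838141, 333.77532805]), np.float64(75.40843787696417)) key [559.  340.8 260. ] 41
top 248 (array([477. , 344.2]), np.float64(2.49)) (array([477.33831715, 340.08530483]), np.float64(77.97786894524197)) key [554.5 348.4 248. ] 69
top 254 (array([476.6, 342.8]), np.float64(2.65)) (array([477.37316279, 338.47551512]), np.float64(77.60320654362593)) key [554.2 346.7 254. ] 69
top 260 (array([476.3, 341.4]), np.float64(2.82)) (array([477.40800844, 336.8657254 ]), np.float64(77.2285441420084)) key [553.9 345.1 260. ] 69
```

```bash
python3 go.py 481 345.5 186 2.6; python3 -m handwheel '[{"tx":4,"ty":0,"tz":1,"yaw":0},{"tx":12,"ty":1,"tz":1,"yaw":0},{"tx":21,"ty":1,"tz":2,"yaw":0},{"tx":30,"ty":1,"tz":2,"yaw":0},{"tx":37,"ty":2,"tz":2,"yaw":0},{"tx":42,"ty":2,"tz":3,"yaw":0},{"tx":45,"ty":2,"tz":3,"yaw":0},{"tx":46,"ty":2,"tz":3,"yaw":0}]' 0 80; python3 go.py 481 345.5 174 2.6
python3 - <<'E'
from h import *
b=shot('scene','s36')[:,:,::-1]; a=shot('top','t36')[:,:,::-1]
cv2.imwrite('pics/v41.png',np.hstack([cv2.resize(b[80:160,280:360],(400,400),interpolation=cv2.INTER_CUBIC),cv2.resize(a[180:270,80:170],(400,400),interpolation=cv2.INTER_CUBIC)]))
E
```

```text
t 33.78 tcp [481.  343.5 232.2] toolx [ 0.042 -0.021 -0.999] q [ 24.1   3.1   6.7  91.8  -2.1 -68.6] F [ 0.8  0.6 -3.7] w 28.2
{'t': 33.7833, 'q6': np.float64(-68.6), 'd': [46.2, 1.8, 3.0], 'jaw': np.float64(-177.3), 'yaw': 0.1}
time: 34.45
ee_pos: [480.5, 345.4, 185.4]
tool_rot: [-120.4, 87.3, -27.7]
wrist_force: [0.1, -0.2, -2.8]
width: 28.6
t 34.45 tcp [480.5 345.4 185.4] toolx [ 0.042 -0.022 -0.999] q [ 24.3   2.5   1.2  87.   -2.1 -68.4] F [ 0.1 -0.2 -2.8] w 28.6
{'t': 34.45, 'q6': np.float64(-68.4), 'd': [11.4, -0.1, 0.4], 'jaw': np.float64(-177.3), 'yaw': 0.1}
```

View pics/v41.png

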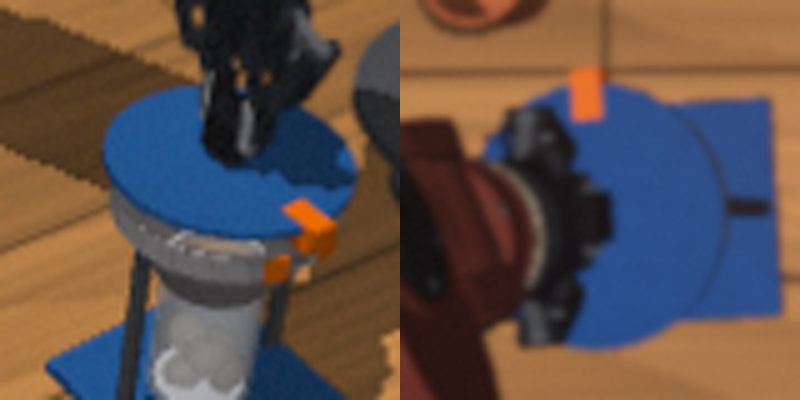

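```bash
python3 -m handwheel '[{"tx":1,"ty":0,"tz":0,"yaw":0},{"tx":2,"ty":0,"tz":0,"yaw":0},{"tx":3,"ty":0,"tz":0,"yaw":0},{"tx":4,"ty":0,"tz":0,"yaw":0},{"tx":5,"ty":0,"tz":0,"yaw":0},{"tx":6,"ty":0,"tz":0,"yaw":0},{"tx":7,"ty":0,"tz":0,"yaw":0},{"tx":8,"ty":0,"tz":0,"yaw":0}]' 0 50; python3 go.py 481 345.5 174 2.6
python3 - <<'E'
from h import *
b=shot('scene','s37')[:,:,::-1]; a=shot('top','t37')[:,:,::-1]
cv2.imwrite('pics/v42.png',np.hstack([cv2.resize(b[80:160,280:360],(400,400),interpolation=cv2.INTER_CUBIC),cv2.resize(a[180:270,80:170],(400,400),interpolation=cv2.INTER_CUBIC)]))
E
```

```text
time: 35.22
ee_pos: [481.4, 345.2, 178.8]
tool_rot: [-119.1, 87.2, -26.4]
wrist_force: [-0.8, -4.6, 7.6]
width: 28.3
t 35.22 tcp [481.4 345.2 178.8] toolx [ 0.043 -0.021 -0.999] q [ 24.3   2.4   0.4  86.2  -2.1 -68.5] F [-0.8 -4.6  7.6] w 28.3
{'t': 35.2167, 'q6': np.float64(-68.5), 'd': [4.8, 0.5, 0.4], 'jaw': np.float64(-177.3), 'yaw': 0.1}
```

View pics/v42.png

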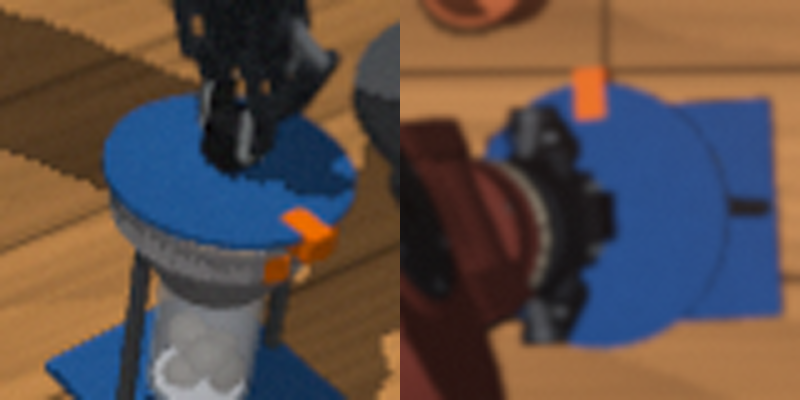

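```bash
python3 -m handwheel '[{"tx":0,"ty":0,"tz":0,"yaw":0},{"tx":0,"ty":0,"tz":0,"yaw":0},{"tx":0,"ty":0,"tz":0,"yaw":0},{"tx":0,"ty":0,"tz":0,"yaw":0},{"tx":0,"ty":0,"tz":0,"yaw":0},{"tx":0,"ty":0,"tz":0,"yaw":0},{"tx":0,"ty":0,"tz":0,"yaw":0},{"tx":0,"ty":0,"tz":0,"yaw":0}]' 50 50; python3 go.py 481 345.5 174 2.6
python3 - <<'E'
from h import *
b=shot('scene','s38')[:,:,::-1]; a=shot('top','t38')[:,:,::-1]
cv2.imwrite('pics/v43.png',np.hstack([cv2.resize(b[80:160,280:360],(400,400),interpolation=cv2.INTER_CUBIC),cv2.resize(a[180:270,80:170],(400,400),interpolation=cv2.INTER_CUBIC)]))
E
```

```text
time: 35.98
ee_pos: [481.3, 345.3, 179.0]
tool_rot: [-118.9, 87.2, -26.2]
wrist_force: [0.2, 0.3, 0.1]
width: 50.1
t 35.98 tcp [481.3 345.3 179. ] toolx [ 0.043 -0.021 -0.999] q [ 24.3   2.4   0.4  86.2  -2.1 -68.5] F [0.2 0.3 0.1] w 50.1
{'t': 35.9833, 'q6': np.float64(-68.5), 'd': [5.0, 0.5, 0.4], 'jaw': np.float64(-177.3), 'yaw': 0.1}
```

View pics/v43.png

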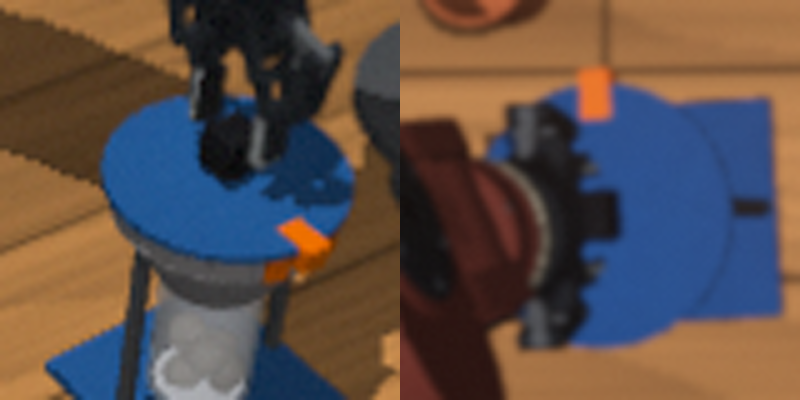

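```bash
python3 -m handwheel '[{"tx":-6,"ty":0,"tz":0,"yaw":0},{"tx":-18,"ty":0,"tz":0,"yaw":0},{"tx":-36,"ty":0,"tz":0,"yaw":0},{"tx":-58,"ty":0,"tz":0,"yaw":0},{"tx":-80,"ty":0,"tz":-10,"yaw":0},{"tx":-95,"ty":0,"tz":-40,"yaw":0},{"tx":-100,"ty":0,"tz":-75,"yaw":0},{"tx":-100,"ty":0,"tz":-110,"yaw":0}]' 70 50
cat > lidm.py <<'E'
from m3 import *
def run(tag):
    b=shot('scene','s'+tag); a=shot('top','t'+tag)
    cv2.imwrite(f'pics/L{tag}.png',np.hstack([cv2.resize(b[90:150,295:355],(400,400),interpolation=cv2.INTER_CUBIC),cv2.resize(a[180:270,80:170],(400,400),interpolation=cv2.INTER_CUBIC)])[:,:,::-1])
    for n,im,box in(('scene',b,(295,90,358,145)),('top',a,(90,190,150,262))):
        hsv=cv2.cvtColor(im,cv2.COLOR_RGB2HSV)
        r=np.zeros(im.shape[:2],np.uint8);x0,y0,x1,y1=box;r[y0:y1,x0:x1]=1
        m=cv2.inRange(hsv,(100,110,40),(120,255,255))*r
        k=cv2.inRange(hsv,(5,180,150),(18,255,255))*r; ys,xs=np.nonzero(k)
        c=cv2.convexHull(big(m)).reshape(-1,2).astype(float); P=onz(n,c,196); print(n,fixc(P,80),circ(P),'key',onz(n,[[xs.mean(),ys.mean()]],196)[0].round(1))
        km=cv2.inRange(hsv,(0,0,0),(179,255,50))*r; ys,xs=np.nonzero(km); print('knobpx',xs.mean(),ys.mean(),onz(n,[[xs.mean(),ys.mean()]],222)[0].round(1))
import sys; run(sys.argv[1])
E
python3 lidm.py 39
```

```text
time: 36.75
ee_pos: [482.6, 237.0, 284.9]
tool_rot: [-115.9, 87.1, -23.1]
wrist_force: [0.6, -0.7, -0.0]
width: 70.2
scene (array([482.7, 339. ]), np.float64(1.03)) (array([482.64231424, 339.08207005]), np.float64(79.24175250660892)) key [555.5 345.4 196. ]
knobpx 323.71555555555557 114.30666666666667 [502.  316.5 222. ]
top (array([474.7, 345. ]), np.float64(3.25)) (array([543.32456874, 318.56509563]), np.float64(13.358218165663013)) key [558.5 345.9 196. ]
knobpx 132.241214057508 234.65495207667732 [461.9 315.7 222. ]
```

View pics/L39.png

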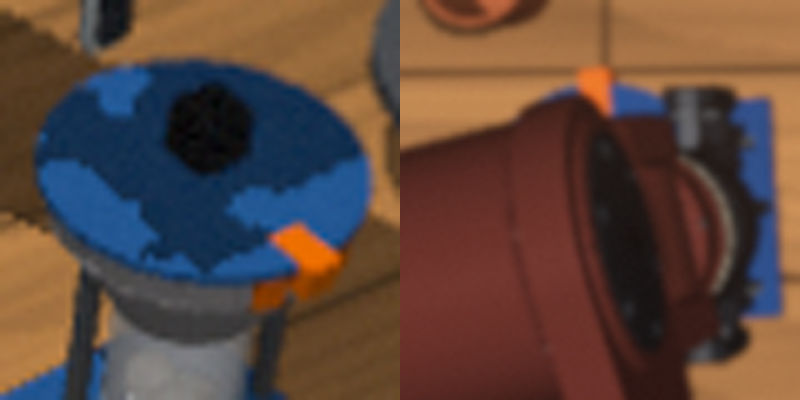

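```bash
python3 - <<'E'
from m3 import *
for f in('s38','s39','t38'):
    n='scene' if f[0]=='s' else 'top'; im=np.load(f'pics/{f}.npy');hsv=cv2.cvtColor(im,cv2.COLOR_RGB2HSV)
    box=(325,100,358,140) if n=='scene' else (100,185,150,215)
    r=np.zeros(im.shape[:2],np.uint8);x0,y0,x1,y1=box;r[y0:y1,x0:x1]=1
    k=cv2.inRange(hsv,(5,180,190),(18,255,255))*r; ys,xs=np.nonzero(k); print(f,len(xs),xs.mean(),ys.mean(),onz(n,[[xs.mean(),ys.mean()]],197)[0].round(1),onz(n,[[xs.mean(),ys.mean()]],208)[0].round(1))
C=np.array([481,344]);a=np.radians(2.6)
e=np.array([np.cos(a),np.sin(a)]);p=np.array([-e[1],e[0]])
im=cv2.imread('pics/s39.png');z=cv2.resize(im[95:145,300:360],None,fx=12,fy=12,interpolation=cv2.INTER_CUBIC)
def dot(X,c):
    u=proj('scene',[X])[0]; cv2.circle(z,(int((u[0]-300+.5)*12),int((u[1]-95+.5)*12)),4,c,2)
for rr in(60,86):
    for w in(-9,9):
        for zz,c in((196,(0,255,0)),(178,(255,0,255))):
            dot([*(C+rr*e+w*p),zz],c)
for t in np.linspace(0,2*np.pi,24): dot([481+80*np.cos(t),344+80*np.sin(t),196],(0,255,255))
cv2.imwrite('pics/v44.png',z)
E
```

```text
s38 33 340.72727272727275 127.21212121212122 [555.  345.3 197. ] [564.  336.1 208. ]
s39 33 340.72727272727275 127.21212121212122 [555.  345.3 197. ] [564.  336.1 208. ]
t38 58 123.12068965517241 199.72413793103448 [554.5 346.7 197. ] [553.9 343.8 208. ]
```

View pics/v44.png

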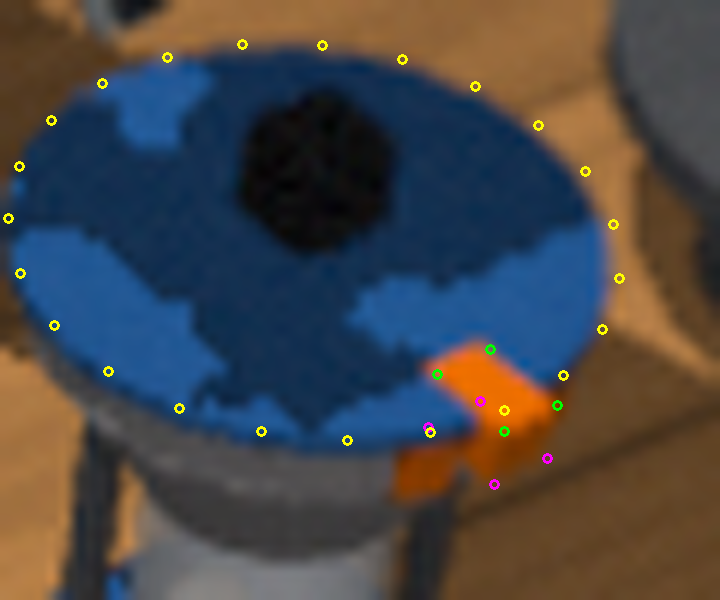

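```bash
python3 go.py 482.5 342 215; python3 -m handwheel '[{"tx":2,"ty":0,"tz":6,"yaw":0},{"tx":6,"ty":0,"tz":22,"yaw":0},{"tx":12,"ty":0,"tz":42,"yaw":0},{"tx":22,"ty":0,"tz":64,"yaw":0},{"tx":36,"ty":0,"tz":84,"yaw":0},{"tx":50,"ty":1,"tz":98,"yaw":0},{"tx":60,"ty":1,"tz":105,"yaw":0},{"tx":66,"ty":1,"tz":107,"yaw":0}]' 0 30; python3 go.py 482.5 342 196
```

```text
t 36.85 tcp [483.  234.1 283.9] toolx [ 0.046 -0.022 -0.999] q [ 13.1  -5.5   3.6  96.8  -1.8 -79.5] F [-0.8 -0.3 -0.9] w 70.2
{'t': 36.85, 'q6': np.float64(-79.5), 'd': [66.4, -1.1, 109.4], 'jaw': np.float64(-177.5)}
time: 37.52
ee_pos: [479.4, 341.2, 213.9]
tool_rot: [-119.2, 87.2, -26.6]
wrist_force: [0.1, -0.9, -1.2]
width: -0.3
t 37.52 tcp [479.4 341.2 213.9] toolx [ 0.044 -0.022 -0.999] q [ 24.    2.1   3.7  89.8  -2.2 -68.6] F [ 0.1 -0.9 -1.2] w -0.3
{'t': 37.5167, 'q6': np.float64(-68.6), 'd': [18.0, -2.4, 1.1], 'jaw': np.float64(-177.3)}
```

```bash
python3 -m handwheel '[{"tx":2,"ty":-1,"tz":0,"yaw":0},{"tx":5,"ty":-2,"tz":1,"yaw":0},{"tx":8,"ty":-2,"tz":1,"yaw":0},{"tx":10,"ty":-2,"tz":1,"yaw":0},{"tx":11,"ty":-2,"tz":1,"yaw":0},{"tx":12,"ty":-2,"tz":1,"yaw":0},{"tx":13,"ty":-2,"tz":1,"yaw":0},{"tx":14,"ty":-2,"tz":1,"yaw":0}]' 0 30; python3 -m handwheel '[{"tx":1,"ty":0,"tz":0,"yaw":0},{"tx":1,"ty":0,"tz":0,"yaw":0},{"tx":2,"ty":0,"tz":0,"yaw":0},{"tx":2,"ty":0,"tz":0,"yaw":0},{"tx":3,"ty":0,"tz":0,"yaw":0},{"tx":3,"ty":0,"tz":0,"yaw":0},{"tx":4,"ty":0,"tz":0,"yaw":0},{"tx":4,"ty":0,"tz":0,"yaw":0}]' 0 30
```

```text
time: 38.18
ee_pos: [482.1, 341.8, 200.1]
tool_rot: [-118.8, 87.1, -26.2]
wrist_force: [0.1, 0.2, 1.1]
width: -0.0
time: 38.85
ee_pos: [482.3, 341.7, 196.0]
tool_rot: [-118.9, 87.1, -26.3]
wrist_force: [-0.9, 0.5, 0.3]
width: 0.2
```

```bash
python3 -m handwheel '[{"tx":1,"ty":0,"tz":0,"yaw":0},{"tx":1,"ty":0,"tz":0,"yaw":0},{"tx":2,"ty":0,"tz":0,"yaw":0},{"tx":2,"ty":0,"tz":0,"yaw":0},{"tx":3,"ty":0,"tz":0,"yaw":0},{"tx":3,"ty":0,"tz":0,"yaw":0},{"tx":4,"ty":0,"tz":0,"yaw":0},{"tx":4,"ty":0,"tz":0,"yaw":0}]' 0 30
```

```text
time: 39.52
ee_pos: [482.5, 341.7, 193.6]
tool_rot: [-117.7, 87.1, -25.1]
wrist_force: [-3.6, -1.3, 9.7]
width: 0.2
```

```bash
python3 -m handwheel '[{"tx":-6,"ty":0,"tz":0,"yaw":0},{"tx":-20,"ty":0,"tz":0,"yaw":0},{"tx":-40,"ty":0,"tz":-10,"yaw":0},{"tx":-60,"ty":0,"tz":-35,"yaw":0},{"tx":-70,"ty":0,"tz":-70,"yaw":0},{"tx":-75,"ty":0,"tz":-105,"yaw":0},{"tx":-75,"ty":0,"tz":-140,"yaw":0},{"tx":-75,"ty":0,"tz":-175,"yaw":0}]' 0 30; python3 -m handwheel '[{"tx":0,"ty":0,"tz":-15,"yaw":0},{"tx":0,"ty":0,"tz":-40,"yaw":0},{"tx":0,"ty":0,"tz":-70,"yaw":0},{"tx":0,"ty":0,"tz":-95,"yaw":0},{"tx":0,"ty":0,"tz":-110,"yaw":0},{"tx":0,"ty":0,"tz":-115,"yaw":0},{"tx":0,"ty":0,"tz":-115,"yaw":0},{"tx":0,"ty":0,"tz":-115,"yaw":0}]' 0 30; python3 lidm.py 40; python3 - <<'E'
from m3 import *
for n in('s40','t40'):
    im=cv2.imread(f'pics/{n}.png'); cv2.imwrite(f'pics/{n}b.png',cv2.resize(im,(800,600),interpolation=cv2.INTER_CUBIC))
im=np.load('pics/s40.npy');hsv=cv2.cvtColor(im,cv2.COLOR_RGB2HSV); m=cv2.inRange(hsv,(0,200,200),(5,255,255)); m[:200]=0;m[245:]=0; m[:,160:]=0
ys,xs=np.nonzero(m); print('grip lit px',xs.mean(),ys.mean(),len(xs),onz('scene',[[xs.mean(),ys.mean()]],109)[0].round(1))
E
```

```text
time: 40.18
ee_pos: [487.1, 167.3, 273.4]
tool_rot: [-117.0, 87.0, -24.4]
wrist_force: [0.0, -0.3, 0.9]
width: -0.2
time: 40.85
ee_pos: [492.3, 52.8, 276.2]
tool_rot: [-116.7, 87.0, -24.0]
wrist_force: [-0.6, 0.3, -0.6]
width: 0.3
scene (array([482.6, 339.4]), np.float64(0.98)) (array([482.66897633, 339.43658282]), np.float64(79.21422551654534)) key [556.7 344.7 196. ]
knobpx 323.57 119.405 [520.8 301.6 222. ]
top (array([479.5, 339.7]), np.float64(2.21)) (array([479.47642276, 338.96897163]), np.float64(80.05000545757048)) key [555.6 346.  196. ]
knobpx 122.23300970873787 228.05825242718447 [479.2 342.3 222. ]
grip lit px 128.28571428571428 219.71428571428572 21 [ 483.1 -334.2  109. ]
```

View pics/s40b.png

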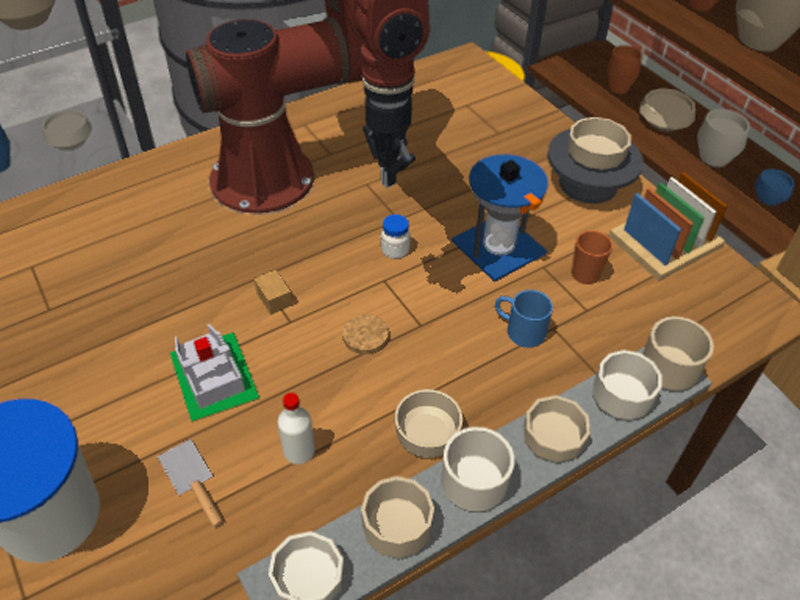

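View pics/t40b.png

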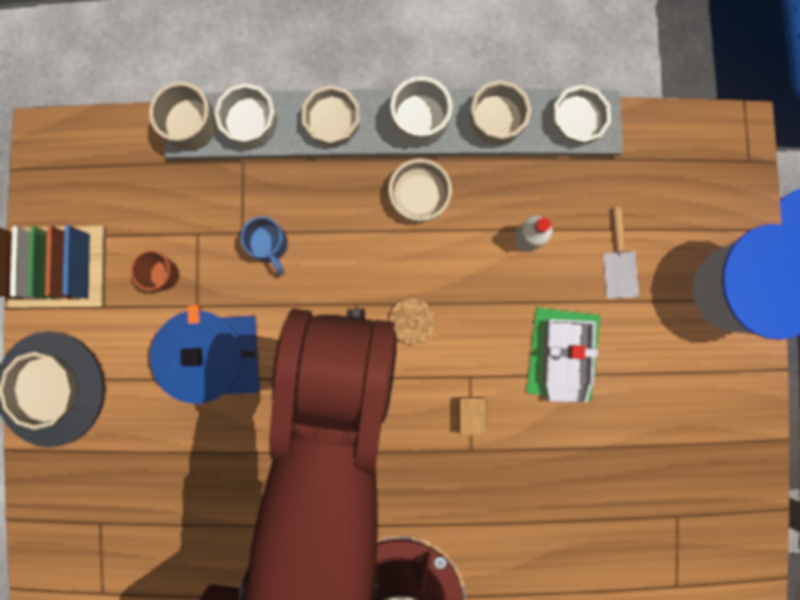

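```bash
python3 - <<'E'
import cv2,numpy as np
b=cv2.imread('pics/s40.png')
cv2.imwrite('pics/v45.png',np.hstack([cv2.resize(b[95:150,295:355],(440,403),interpolation=cv2.INTER_CUBIC),cv2.resize(b[125:165,300:340],(400,403),interpolation=cv2.INTER_CUBIC)])[:, :800])
E
```

```text
(no output)
```

View pics/v45.png

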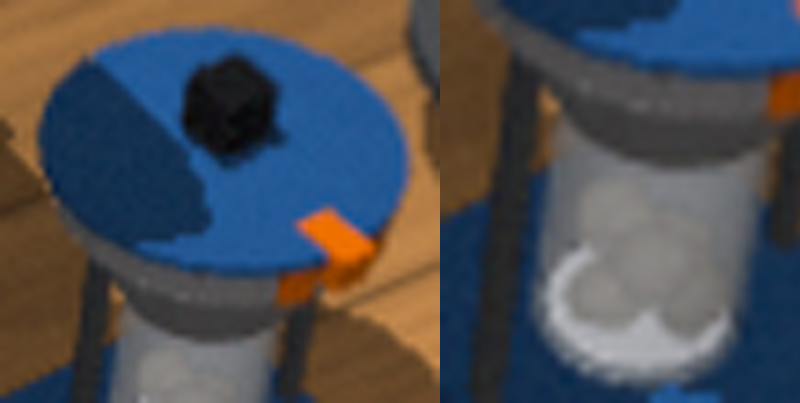

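```bash
python3 go.py; python3 -c "
from rig import sign_off
print(sign_off())"
```

```text
t 40.95 tcp [492.3  53.3 276.2] toolx [ 0.047 -0.021 -0.999] q [  -8.4  -13.9   -4.7   96.3   -0.8 -101.1] F [ 0.8 -1.1 -0.4] w 0.2
the job is handed in; nothing more can be done
None
```

I poured the stones into the mill jar, stood the empty scoop back on its green board, and put the lid on the funnel with its key in the notch. I handed the job in at 41 s, and no verdict was reported.

**How it went**
- **Pour:** The moves can only turn the tool about its own axis. I tilted the scoop in the grip instead, by pushing its lip first against the outside of the rim and then against the inside wall of the funnel. I backed it off and the stones dropped.
- **Scoop return:** I pushed the scoop upright against the board. It ended about 40 mm off the board's centre, so I gripped it again and moved it back.
- **Lid:** I turned it about 127 degrees on the way over and set it down with the key over the notch. I let go, then pressed the knob down with about 10 N.

**Last checks**
- **Stones:** Four are clearly visible in the jar; the fifth I could not pick out for certain. I saw none in the scoop or on the table, and none in the part of the funnel I could see after the pour. The wrist force on the scoop was noisy (1.8 to 2.9 N against about 2 N for it empty), so it did not settle the question.
- **Scoop:** It stands upright, with its grip about 8 mm from the board's centre.
- **Lid:** The key is about 3 mm from the notch. The lid's centre is about 4 mm from the hopper's axis. The height at which the fingers met the knob fits a lid that is fully home. I did not measure its tilt directly.
- **Other things:** Nothing else looks moved between the first and last pictures.

**What disagreed**
- The reported TCP height was about 36 mm lower than where the fingertips really were. My first grasp closed above the grip, and I corrected for it from the pictures.
- The tool was left about 3 degrees off vertical after pushing the scoop upright. The lid therefore went down slightly tilted and levelled when released.

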